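Reset the painting-wheel station and sort left and right stand sides

TASK

Get the painting-wheel station ready for the next batch: first turn the wheel's isolator off (red lever to the red mark); with it off, turn the wheel by its rim until its notch faces the brass pointer, and lay every white plate-stand side flat on the floor of its tray, none on top of another, left-hand ones in the blue tray and right-hand ones in the green. A side is left-hand if, peg up and with its foot at the end away from you, the foot points to the left. When all that is done turn the isolator back on (lever to the green mark), and leave the bowls, flask and jar undisturbed.

Things in the scene. Friction and masses are not known exactly. Their poses are not given: they have to be found in the camera images.
- side_l1: left-hand stand side, white wood L, 110 (x) x 60 (y) x 18 mm, 0.12 kg; may be absent. Origin: centre of that outline, underside. Bar 110 x 18 x 18 mm along x, centre line y = -21 mm; foot 18 mm wide at x = +46 mm, from the bar to y = +30 mm. Brass peg, 11 mm across, 16 mm tall, on top at x = -42, y = -21 mm. Lies peg up (z up). Centre of mass near x = 12, y = -12 mm
- side_l2: left-hand stand side, white wood L, 110 (x) x 60 (y) x 18 mm, 0.12 kg; may be absent. Origin: centre of that outline, underside. Bar 110 x 18 x 18 mm along x, centre line y = -21 mm; foot 18 mm wide at x = +46 mm, from the bar to y = +30 mm. Brass peg, 11 mm across, 16 mm tall, on top at x = -42, y = -21 mm. Lies peg up (z up). Centre of mass near x = 12, y = -12 mm
- side_l3: left-hand stand side, white wood L, 110 (x) x 60 (y) x 18 mm, 0.12 kg; may be absent. Origin: centre of that outline, underside. Bar 110 x 18 x 18 mm along x, centre line y = -21 mm; foot 18 mm wide at x = +46 mm, from the bar to y = +30 mm. Brass peg, 11 mm across, 16 mm tall, on top at x = -42, y = -21 mm. Lies peg up (z up). Centre of mass near x = 12, y = -12 mm
- side_r1: right-hand stand side, white wood L, 110 (x) x 60 (y) x 18 mm, 0.12 kg; may be absent. Origin: centre of that outline, underside. Bar 110 x 18 x 18 mm along x, centre line y = +21 mm; foot 18 mm wide at x = +46 mm, from the bar to y = -30 mm. Brass peg, 11 mm across, 16 mm tall, on top at x = -42, y = +21 mm. Lies peg up (z up). Centre of mass near x = 12, y = +12 mm
- side_r2: right-hand stand side, white wood L, 110 (x) x 60 (y) x 18 mm, 0.12 kg; may be absent. Origin: centre of that outline, underside. Bar 110 x 18 x 18 mm along x, centre line y = +21 mm; foot 18 mm wide at x = +46 mm, from the bar to y = -30 mm. Brass peg, 11 mm across, 16 mm tall, on top at x = -42, y = +21 mm. Lies peg up (z up). Centre of mass near x = 12, y = +12 mm
- tray_blue: fixed open blue plastic tray for left-hand sides, 250 mm (own x) x 170 mm (own y) x 40 mm high outside, walls and floor 5 mm thick; origin: centre of the underside. Room for three sides next to one another with their bars along the tray's y, one every 64 mm along x. The two trays may have changed sides
- tray_green: fixed open green plastic tray for right-hand sides, 250 mm (own x) x 170 mm (own y) x 40 mm high outside, walls and floor 5 mm thick; origin: centre of the underside. Room for three sides next to one another with their bars along the tray's y, one every 64 mm along x. The two trays may have changed sides
- wheel (a joint): angle of the painting wheel about its upright axis, rad, counter-clockwise from above; 0 (or any whole turn) = its notch faces the brass pointer. It turns without end, with a steady friction of 0.12 N m, and stays where it is left
- hub (a point): point on the wheel's axis at the height of its top face, fixed; its x axis points to the brass pointer. The wheel is an aluminium disc of radius 75 mm, 42 to 62 mm above the table, on a round stand of radius 68 mm. It is turned by five black lugs on its rim
- notch (a point): middle of the 36 degree gap (notch) in the wheel's rim, on the top face, 66 mm from the axis; turns with the wheel. The lugs are at 60, 120, 180, 240 and 300 degrees counter-clockwise from it: each 14 mm wide, out to 97 mm from the axis, 42 to 66 mm above the table, to be pushed or taken between the fingers from above
- mark (a point): where the notch's middle has to come: 66 mm from the axis in the direction of the brass pointer, at the height of the wheel's top. Fixed. The pointer itself lies on the grey tongue of the stand beyond the rim, 73 to 115 mm from the axis, top 17 mm above the table
- lever (a joint): angle of the isolator's red lever about its upright axis, rad, counter-clockwise from above: 0 = off (points to the red mark), 1.57 = on (points to the green mark). End stops at both; it turns with a steady friction of 0.12 N m and stays where it is left
- lever_grip (a point): point on the red lever 44 mm from its axis, mid-height of the lever (82 mm above the table); its x axis points outward along the lever. Lever: 14 mm thick, upright sides, 68 to 96 mm above the table, its end 60 mm from the axis; round hub of radius 16 mm
- lever_axis (a point): point on the lever's upright axis, 82 mm above the table. Fixed. Its x axis is the lever's off direction, y its on direction
- isolator: the isolator's fixed yellow housing, 90 x 90 x 55 mm high; origin: centre of the underside. The lever's axis is at x = -20, y = -20 mm; red mark at the +x edge, green mark at the +y edge
- bowl_a: white porcelain bowl, 84 mm across, 62 mm high, loose; origin: centre of the underside. Not to be disturbed
- bowl_b: white porcelain bowl, 84 mm across, 62 mm high, loose; origin: centre of the underside. Not to be disturbed
- flask: white flask with black cap, 64 mm across, 190 mm high, loose; origin: centre of the underside. Not to be disturbed
- paint_jar: glass jar with brass lid, 70 mm across, 85 mm high, loose; origin: centre of the underside. Not to be disturbed

How it is judged:
On the way, in this order (a step that is already met when the one before it is completed fails the run):
1. the isolator is turned off (value of joint lever below 0.15 rad), for 0.2 s.
2. with the isolator off, the notch faces the pointer and every side lies in its own tray (value of joint lever below 0.15 rad and horizontal distance between notch and mark below 0.008 m and x of side_l1 in the frame of tray_blue between -0.1 and 0.1 m and y of side_l1 in the frame of tray_blue between -0.06 and 0.06 m and z of side_l1 in the frame of tray_blue between -0.005 and 0.015 m and angle between each of side_l1, side_l2, side_l3, side_r1, side_r2's own z axis and vertical below 0.15 rad and x of side_l2 in the frame of tray_blue between -0.1 and 0.1 m and y of side_l2 in the frame of tray_blue between -0.06 and 0.06 m and z of side_l2 in the frame of tray_blue between -0.005 and 0.015 m and x of side_l3 in the frame of tray_blue between -0.1 and 0.1 m and y of side_l3 in the frame of tray_blue between -0.06 and 0.06 m and z of side_l3 in the frame of tray_blue between -0.005 and 0.015 m and x of side_r1 in the frame of tray_green between -0.1 and 0.1 m and y of side_r1 in the frame of tray_green between -0.06 and 0.06 m and z of side_r1 in the frame of tray_green between -0.005 and 0.015 m and x of side_r2 in the frame of tray_green between -0.1 and 0.1 m and y of side_r2 in the frame of tray_green between -0.06 and 0.06 m and z of side_r2 in the frame of tray_green between -0.005 and 0.015 m and linear speed of each of side_l1, side_l2, side_l3, side_r1, side_r2 below 0.03 m/s), for 0.2 s.
3. the isolator is turned on again (value of joint lever above 1.42 rad), for 0.2 s.
At the end, for the whole second after the job is handed in: Lever on (over 1.42 rad); notch within 8 mm of the mark; every left-hand side in the blue tray and right-hand one in the green, flat (0.15 rad) within 10 mm of its floor, origin within 100 mm along and 60 mm across of the tray centre; all at rest (value of joint lever above 1.42 rad and horizontal distance between notch and mark below 0.008 m and velocity of joint wheel between -0.05 and 0.05 rad/s and x of side_l1 in the frame of tray_blue between -0.1 and 0.1 m and y of side_l1 in the frame of tray_blue between -0.06 and 0.06 m and z of side_l1 in the frame of tray_blue between -0.005 and 0.015 m and angle between each of side_l1, side_l2, side_l3, side_r1, side_r2's own z axis and vertical below 0.15 rad and x of side_l2 in the frame of tray_blue between -0.1 and 0.1 m and y of side_l2 in the frame of tray_blue between -0.06 and 0.06 m and z of side_l2 in the frame of tray_blue between -0.005 and 0.015 m and x of side_l3 in the frame of tray_blue between -0.1 and 0.1 m and y of side_l3 in the frame of tray_blue between -0.06 and 0.06 m and z of side_l3 in the frame of tray_blue between -0.005 and 0.015 m and x of side_r1 in the frame of tray_green between -0.1 and 0.1 m and y of side_r1 in the frame of tray_green between -0.06 and 0.06 m and z of side_r1 in the frame of tray_green between -0.005 and 0.015 m and x of side_r2 in the frame of tray_green between -0.1 and 0.1 m and y of side_r2 in the frame of tray_green between -0.06 and 0.06 m and z of side_r2 in the frame of tray_green between -0.005 and 0.015 m and linear speed of each of side_l1, side_l2, side_l3, side_r1, side_r2 below 0.03 m/s); the robot touches nothing.
It fails at once if the wheel is turned while the isolator is on (value of joint lever above 0.785 rad and (velocity of joint wheel above 0.3 rad/s or velocity of joint wheel below -0.3 rad/s)).
It fails at once if a bowl, the flask or the jar is pushed away (over 50 mm) or tipped (over 0.5 rad) (distance of any of bowl_a, bowl_b, flask, paint_jar from where it was at the start of the episode above 0.05 m or angle between any of bowl_a, bowl_b, flask, paint_jar's own z axis and vertical above 0.5 rad).
Of side_l1, side_l2, side_l3, side_r1, side_r2 only 3 to 5 are there at a start; the rules pass over those that are not, and their reading is None.
At some moment in a run one of side_l1, side_l2, side_l3, side_r1, side_r2 may be knocked a few centimetres aside while the robot is not near it.
Once in a run the grip may slacken for a moment while it holds something.
It also fails if it takes over 210 s, if anything falls off the work surface, if the arm or the gripper's body presses on something with over 40 N, if the wrist force passes 120 N, or if a joint passes its speed limit or range.

ROBOT

A 7-joint arm with a two-finger parallel gripper is mounted at the origin on the work surface. World frame = base frame: x ahead of the robot, y to its left, z up, the work surface at z = 0. Lengths are in m, angles in rad, forces in N, time in s.
With the tool pointing down it reaches from about 0.4 to 0.925 m from the base axis. Payload 4.1 kg.
Tool frame: the origin (TCP) lies at the very end of the fingers, on their centre line; the grasp point (between the pads) lies 19 mm behind it; z points along the fingers, y is the line along which they close (so a half turn about z gives the same grasp; the last joint's range is limited). The gripper opens to 85 mm and grips with 20 to 120 N. Pads are 22 mm wide; open, the fingers measure 114 mm over their backs; the gripper's body (76 mm by 85 mm) begins 54 mm behind the grasp point. The pads swing forward as they close: fully open they stand 13 mm farther back than shut.
Start: joints at [-1.423, 0.398, 0.045, 1.537, -0.019, 1.207, -0.051], TCP at [0.159, 0.63, 0.231] pointing down, gripper open.
Joint ranges: [-2.82, 2.82], [-0.49, 2.23], [-1.37, 1.46], [0, 2.46], [-1.36, 4.5], [0.23, 2], [-2.94, 2.94]. Speed limits (rad/s): [2.57, 2.57, 3.14, 3.14, 3.14, 3.14, 3.14].

INTERFACE

Orientations are given as [roll, pitch, yaw] about the fixed x, y, z axes, in that order (R = Rz(yaw) Ry(pitch) Rx(roll)).
In Python, from plant import ctrl gives the robot as it stands.
- The arm moves only by the shell command python3 -m crank 'ROWS' [OPENING] [FORCE]. ROWS is JSON, a list of rows, each an object with "slide": the shift along the tool's x, y, z in units of 40 mm (1.0 is 40 mm), a list of three; "turn": the turn about the tool's z in units of 5 degrees (1.0 is 5 degrees). A call has 1 to 8 rows; each row shifts and turns the commanded pose from where the row before left it, along the tool's axes as they then stand; what a row does not reach is not made up. A row lasts 1/10 s, in which the tool goes at most 50 mm and 8.59 degrees, less where a joint would pass 70% of its speed; a pose out of reach is approached as far as the arm can. A call is refused whole if a number of a shift passes 1 or a number of a turn 1, either way. A call with a gripper value outside its range is refused whole. OPENING is the opening in per cent of the stroke, from 0 (shut) to 100 (fully open), set as the call begins (- or left out, the last holds). The fingers move at their own pace and stop on an object; FORCE is the grip in N (left out, the last holds). Time passes only in rows, so rows that do not move let the fingers close. It gives the time, the measured TCP pose, the force, the opening and the grip force at its end, in the units of the state.
- ctrl.state(): the state, without advancing time (a new reading comes with each control period).
- ctrl.read_camera(name): name is "scene" or "top" or "wrist"; returns (picture, depth): 384x512x3 uint8, blue, green, red; 384x512 float32, m along the optical axis (not along the pixel's ray), 0 where there is no reading.
- ctrl.camera_info(name): a dict with "mtx" (3x3 intrinsics, pixels), "k1" (the pictures are not rectified: a ray, as slopes to the right and down, at radius r is drawn at 1 + k1 r^2 times it, then the intrinsics apply), "eye" and "attitude" of the camera in the world. Camera axes: x right, y up, looking along -z (the intrinsics and any distortion apply to the point x, -y, -z); pixel columns grow to the right and rows downward; lengths in m; the calibration is good to about 2 mm. A picture is of the moment at which its call begins: read the wrist's pose just before it. camera_info takes no time and is no camera call; for the wrist camera it gives the pose at the moment of the call.
- ctrl.close_job(): hands the job in; it is judged then, once.
Trained networks look in the newest picture that a camera, given by its name, has taken for a name from the list of things; names that differ only in an ending like _2 or _b are one class to them, and where a whole thing is asked for, a point or a joint stands for the part that bears it (a point fixed in the world has none). Each returns a list of dicts, best first, with "confidence" (0 to 1); they miss things now and then, are a little off and sometimes report something else, mostly with a low value. They report only what shows in the picture. A call takes as long as a camera call.
- ctrl.look_for(camera, query): "bbox" ([left, top, right, bottom] in pixels, round what is visible of it).
- ctrl.masks_of(camera, query): "mask" (384x512 bool, what is visible of it) and "bbox" ([left, top, right, bottom] in pixels, round what is visible of it).
- ctrl.spot_point(camera, query): "point" ([column, row] in pixels: a listed point, or the origin of a listed thing).
The state is a dict: "time_s": time; "joint_pos": joint angles; "joint_velocities": joint speeds; "effort": joint torques, N m; "eef_pos": TCP position; "orientation": TCP orientation; "contact_force": force on the tool from outside, world axes, zero at the start; "torque": the same for the moment, N m; "grip_width": finger opening in m; "grasp_force": force on a finger pad.
Only numpy, scipy, OpenCV 4.12 (cv2) and the standard library are available. Lean on these libraries where they do the work, as an engineer would, in place of code of your own. Each camera call takes 0.05 s, during which the arm holds its last target. There are 200 camera calls.

## Working session

There is one attempt and no reset: what is moved stays moved. The work goes in short steps, Python scripts to look and compute and a shell command to move; the robot and the scene stay as the last step left them, time stands still between calls to the robot, and variables do not carry over. Pictures are saved under pics/ and viewed, at most 14 in all, crops included, and the job is handed in when it is done.

```bash
ls; mkdir -p pics
cat > h.py <<'E'
import numpy as np, cv2
from plant import ctrl
def px2ray(info,uv):
    K=np.array(info['mtx'],float);k1=info['k1']
    uv=np.atleast_2d(np.array(uv,float))
    d=np.stack([(uv[:,0]-K[0,2])/K[0,0],(uv[:,1]-K[1,2])/K[1,1]],1)
    s=d.copy()
    for _ in range(20): s=d/(1+k1*(s**2).sum(1,keepdims=True))
    return np.stack([s[:,0],-s[:,1],-np.ones(len(s))],1)
def rot(info):
    a=np.array(info['attitude'],float)
    if a.shape==(3,3): return a
    from scipy.spatial.transform import Rotation as R
    return R.from_euler('xyz',a).as_matrix() if a.size==3 else R.from_quat(a).as_matrix()
def onplane(info,uv,z):
    r=px2ray(info,uv)@rot(info).T; e=np.array(info['eye'])
    t=(z-e[2])/r[:,2]; return e+r*t[:,None]
def withdepth(info,uv,dep):
    uv=np.atleast_2d(uv); d=dep[uv[:,1].astype(int),uv[:,0].astype(int)]
    return np.array(info['eye'])+(px2ray(info,uv)*d[:,None])@rot(info).T
def proj(info,P):
    K=np.array(info['mtx'],float)
    c=(np.atleast_2d(P)-np.array(info['eye']))@rot(info)
    s=np.stack([c[:,0]/-c[:,2],-c[:,1]/-c[:,2]],1)
    s=s*(1+info['k1']*(s**2).sum(1,keepdims=True))
    return np.stack([K[0,0]*s[:,0]+K[0,2],K[1,1]*s[:,1]+K[1,2]],1)
E
cat > a.py <<'E'
from h import *
print(ctrl.state())
for c in ['scene','top','wrist']:
    i=ctrl.camera_info(c); print(c,i)
    p,d=ctrl.read_camera(c); cv2.imwrite(f'pics/{c}0.png',p); np.save(f'pics/{c}0.npy',d)
E
python3 a.py
```

```text
pics
{'time_s': 0.0, 'joint_pos': array([-1.42303637,  0.39915692,  0.04504598,  1.53787095, -0.01867619,
        1.20688151, -0.05070739]), 'joint_velocities': array([-2.36964967e-04, -2.51557659e-03, -6.79044399e-04,  5.00416691e-04,
       -8.34361342e-05,  1.63051585e-03,  3.71732467e-04]), 'effort': array([ 1.12815713e-03, -4.75104082e+01,  1.36450902e+00, -2.54216623e+01,
        1.12965633e-02,  9.03643377e-03,  9.64625713e-06]), 'eef_pos': array([0.15861188, 0.62970858, 0.2302904 ]), 'orientation': array([-3.13970345e+00,  1.57335913e-04,  2.89493503e+00]), 'contact_force': array([-0.16015493,  0.51434541,  0.01544675]), 'torque': array([-0.0353458 , -0.00918314, -0.05319918]), 'grasp_force': 0.0, 'grip_width': 0.08534140685969702}
scene {'mtx': array([[365.21088241,   0.        , 248.55265837],
       [  0.        , 365.21088241, 191.63974328],
       [  0.        ,   0.        ,   1.        ]]), 'k1': -0.07390427094591753, 'eye': array([1.14625857, 0.37643072, 0.9455453 ]), 'attitude': array([ 6.71377449e-01, -1.70127072e-03,  2.15184113e+00])}
top {'mtx': array([[409.46884605,   0.        , 254.88435852],
       [  0.        , 409.46884605, 184.10345586],
       [  0.        ,   0.        ,   1.        ]]), 'k1': 0.03907825070157641, 'eye': array([ 0.38764621, -0.00956348,  1.52744705]), 'attitude': array([ 0.12356266,  0.00296598, -1.57797477])}
wrist {'mtx': array([[319.74799342,   0.        , 259.75381236],
       [  0.        , 319.74799342, 192.2425817 ],
       [  0.        ,   0.        ,   1.        ]]), 'k1': -0.03753911145003813, 'eye': array([0.08540667, 0.64990808, 0.37310532]), 'attitude': array([-0.30237763,  0.00189294,  1.32338554])}
```

View pics/top0.png

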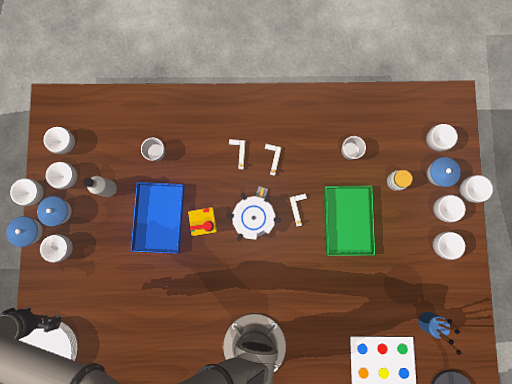

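View pics/scene0.png

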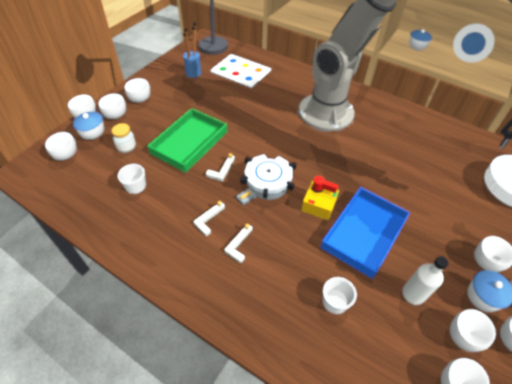

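The top view shows three sides (pixels 237,152; 273,158; 299,208), the blue tray at left (158,217), the green at right (350,220), the isolator at (203,222) and the wheel at (254,217) with its pointer at (262,190). I'll zoom in and measure.

```bash
cat > b.py <<'E'
from h import *
p=cv2.imread('pics/top0.png'); d=np.load('pics/top0.npy'); I=ctrl.camera_info('top')
c=cv2.resize(p[130:260,180:320],None,fx=5.5,fy=4.6*1,interpolation=cv2.INTER_CUBIC)
c=cv2.resize(p[130:255,180:320],None,fx=4.7,fy=4.7,interpolation=cv2.INTER_CUBIC)
cv2.imwrite('pics/crop1.png',c)
for q in ['side_l1','side_r1','tray_blue','tray_green','isolator','lever_grip','notch','hub','bowl_a','flask','paint_jar','wheel']:
  try:
    for cam in ['top','scene']:
      ii=ctrl.camera_info(cam)
      for r in ctrl.spot_point(cam,q)[:4]:
        z={'lever_grip':.082,'notch':.062,'hub':.062}.get(q,0)
        print(q,cam,round(r['confidence'],2),np.round(r['point'],1),np.round(onplane(ii,r['point'],z)[0],3))
  except Exception as e: print(q,e)
E
python3 b.py
```

```text
side_l1 top 0.56 [270.1 159.7] [ 0.67  -0.065  0.   ]
side_l1 top 0.56 [235.6 156.7] [0.683 0.066 0.   ]
side_l1 scene 0.93 [240.1 241.8] [ 0.691  0.049 -0.   ]
side_l1 scene 0.7 [212.9 218.5] [ 0.668 -0.069  0.   ]
side_r1 top 0.64 [206.6 225. ] [0.426 0.174 0.   ]
side_r1 top 0.59 [297.9 210.2] [ 0.478 -0.166  0.   ]
side_r1 scene 0.66 [253.1 184.1] [ 0.482 -0.04   0.   ]
side_r1 scene 0.57 [217.  168.1] [ 0.49  -0.184  0.   ]
tray_blue top 0.88 [160.  218.1] [0.453 0.347 0.   ]
tray_blue scene 0.57 [365.1 236. ] [0.466 0.356 0.   ]
tray_green top 0.65 [347.4 219.4] [ 0.443 -0.349  0.   ]
tray_green scene 0.64 [191.3 140.5] [ 0.431 -0.347 -0.   ]
isolator scene 0.77 [319.  205.5] [0.44  0.186 0.   ]
lever_grip top 0.44 [197.1 229. ] [0.41  0.197 0.082]
lever_grip scene 0.8 [330.2 186.4] [0.417 0.199 0.082]
notch top 0.84 [261.5 236.6] [ 0.382 -0.029  0.062]
notch scene 0.81 [268.8 155.7] [ 0.393 -0.035  0.062]
hub top 0.8 [254.2 214.2] [ 0.461 -0.003  0.062]
hub scene 0.79 [268.1 173.1] [0.46  0.003 0.062]
hub scene 0.62 [364.2 233.8] [0.506 0.352 0.062]
bowl_a top 0.97 [348.2 152.7] [ 0.694 -0.36   0.   ]
bowl_a scene 0.83 [133.  185.4] [ 0.709 -0.375  0.   ]
bowl_a scene 0.74 [335.7 300.4] [0.701 0.368 0.   ]
flask top 0.6 [106.4 187.4] [0.569 0.549 0.   ]
flask scene 0.77 [414.1 291.9] [0.562 0.542 0.   ]
flask scene 0.46 [333.3 301.9] [0.709 0.364 0.   ]
paint_jar top 0.97 [396.4 182.2] [ 0.581 -0.536  0.   ]
paint_jar scene 0.7 [127.4 148.8] [ 0.594 -0.518  0.   ]
paint_jar scene 0.26 [267.6 154.3] [ 0.336 -0.072  0.   ]
wheel it knows: bowl, flask, hub, isolator, lever_axis, lever_grip, mark, notch, paint_jar, side_l, side_r, tray_blue, tray_green
```

View pics/crop1.png

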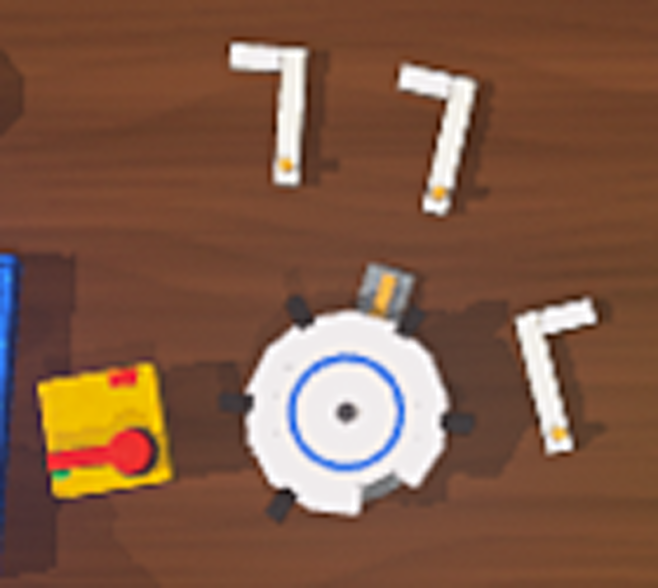

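Sides: two left-hand (near 0.68,0.06 and 0.67,-0.06) and one right-hand (0.48,-0.17). The lever points to +y (on), the notch is near -156° and the pointer near -18°. Next I refine from both fixed cameras' depth clouds.

```bash
cat > c.py <<'E'
from h import *
def cloud(c,n=0):
    p=cv2.imread(f'pics/{c}{n}.png'); d=np.load(f'pics/{c}{n}.npy'); I=ctrl.camera_info(c)
    v,u=np.mgrid[0:384,0:512]; uv=np.stack([u.ravel(),v.ravel()],1)
    P=withdepth(I,uv,d).reshape(384,512,3); return p,d,P,cv2.cvtColor(p,cv2.COLOR_BGR2HSV).astype(int)
def rect(Q):
    r=cv2.minAreaRect((Q[:,:2]*1000).astype(np.float32)); return np.round(r[0],1),np.round(r[1],1),round(r[2],1)
if __name__=='__main__':
  for c in ['top','scene']:
    p,d,P,H=cloud(c); h,s,v=H[...,0],H[...,1],H[...,2]; ok=d>0
    inb=lambda x0,x1,y0,y1,z0,z1:ok&(P[...,0]>x0)&(P[...,0]<x1)&(P[...,1]>y0)&(P[...,1]<y1)&(P[...,2]>z0)&(P[...,2]<z1)
    print(c)
    def rep(n,m):
        Q=P[m]
        if len(Q)>5: print(n,len(Q),'mean',np.round(Q.mean(0)*1000,1),'zmed',np.round(np.percentile(Q[:,2],[10,50,90])*1000,1),'rect',*rect(Q))
    red=((h<6)|(h>174))&(s>150)
    rep('lever',red&inb(.3,.55,.1,.27,.075,.11)); rep('redmark',red&inb(.3,.55,.1,.27,.04,.07))
    rep('yellow',(h>18)&(h<34)&(s>150)&inb(.3,.55,.1,.27,.04,.07)); rep('greenmark',(h>40)&(h<90)&(s>100)&inb(.3,.55,.1,.27,.03,.07))
    rep('blue',(h>95)&(h<125)&(s>120)&inb(.25,.65,.22,.5,-.02,.06)); rep('blue rim',(h>95)&(h<125)&(s>120)&inb(.25,.65,.22,.5,.034,.06))
    rep('green',(h>45)&(h<85)&(s>120)&inb(.25,.65,-.5,-.22,-.02,.06)); rep('green rim',(h>45)&(h<85)&(s>120)&inb(.25,.65,-.5,-.22,.034,.06))
    rep('wheelwhite',inb(.35,.56,-.09,.09,.056,.062+.006)&(v>150)&(s<60))
    rep('brassptr',(h>12)&(h<30)&(s>90)&(v>100)&inb(.52,.62,-.09,.06,.01,.03))
    dark=(v<75)&inb(.33,.6,-.12,.12,.05,.08); k,l,st,ce=cv2.connectedComponentsWithStats(dark.astype(np.uint8))
    for j in range(1,k):
        if st[j,4]>5: rep('lug',l==j)
    wh=(s<70)&(v>130)&inb(.36,.8,-.25,.2,.008,.03)
    k,l,st,ce=cv2.connectedComponentsWithStats(wh.astype(np.uint8))
    for j in range(1,k):
        if st[j,4]>40: rep('side',l==j); print(cv2.minAreaRect((P[l==j][:,:2]*1000).astype(np.float32)))
    peg=(h>10)&(h<30)&(s>100)&(v>100)&inb(.36,.8,-.25,.2,.022,.045)
    k,l,st,ce=cv2.connectedComponentsWithStats(peg.astype(np.uint8))
    for j in range(1,k):
        if st[j,4]>2: rep('peg',l==j)
E
python3 c.py
```

```text
top
lever 108 mean [419.  176.6  95.6] zmed [ 91.4  95.7 100.2] rect [420.1 183.6] [73.9 27.8] 89.6
redmark 19 mean [463.8 164.9  57.7] zmed [53.7 56.5 63.3] rect [451.8 162.5] [61.3 15.2] 14.9
yellow 444 mean [441.4 187.   55.2] zmed [51.  55.1 59.4] rect [437.5 185. ] [89.  88.6] 8.9
blue 3371 mean [455.3 354.4  10.3] zmed [ 1.3  6.5 34.3] rect [458.1 355.6] [181.8 256.3] 86.9
blue rim 344 mean [453.2 351.9  39.9] zmed [35.6 39.7 44.2] rect [454.5 350.2] [171.4 249.2] 86.7
green 3404 mean [ 439.  -351.5   10. ] zmed [ 1.1  6.  35.4] rect [ 441.3 -351.9] [184.2 254.1] 89.8
green rim 371 mean [ 438.2 -347.4   39.8] zmed [35.8 39.6 43.8] rect [ 439. -347.] [173.7 248.7] 89.8
wheelwhite 1086 mean [451.3   2.4  62.5] zmed [58.8 62.6 66. ] rect [450.1   1.2] [143.5 148.4] 25.9
brassptr 30 mean [546.  -30.6  16.7] zmed [12.5 17.3 19.7] rect [575.5 -45.4] [ 13.2 102.4] 63.8
lug 21 mean [527.4  36.2  65.6] zmed [62.2 65.8 69.3] rect [527.1  35.8] [22.6 11.3] 26.0
lug 21 mean [519.5 -49.4  66.3] zmed [61.7 66.7 70.2] rect [518.8 -49.6] [12.8 19.5] 64.1
lug 21 mean [457.9  84.4  66.4] zmed [6
[... 2973 characters left out ...]
  20.8] rect [672.9 -65.3] [ 59.2 110.3] 79.0
((672.9048461914062, -65.319580078125), (59.22332000732422, 110.3199234008789), 78.98101043701172)
side 317 mean [710.5  52.6  17.5] zmed [13.1 17.9 20.4] rect [694.2  64.4] [ 61.3 108.7] 85.4
((694.23779296875, 64.43746948242188), (61.272300720214844, 108.71061706542969), 85.43061828613281)
peg 9 mean [ 437.5 -164.7   32.5] zmed [29.8 32.9 34.4] rect [ 436.3 -165.2] [14.2  7.2] 35.8
peg 10 mean [626.6 -73.8  34.2] zmed [32.6 34.2 35.8] rect [625.7 -73.8] [11.1  6.3] 6.1
peg 79 mean [487.1 174.3  32.8] zmed [23.8 32.3 41.7] rect [486.9 173.5] [ 5.7 53.1] 10.3
peg 12 mean [650.2  45.3  33.9] zmed [32.3 34.  35.9] rect [649.9  44.6] [11.5  7.6] 9.0
```

```bash
cat > go.py <<'E'
import sys
from h import *
# usage: go.py x y z yawdeg -> turn units (do first), then slide units in the turned tool frame
def go(x,y,z,yaw):
    s=ctrl.state(); p=s['eef_pos']; y0=np.degrees(s['orientation'][2])
    t=-((yaw-y0+180)%360-180)/5; a=np.radians(yaw); d=np.array([x,y,z])-p
    print('pos',np.round(p,4),'rpy',np.round(s['orientation'],3),'turn %.2f'%t,'slide',np.round([d[0]*np.cos(a)+d[1]*np.sin(a),d[0]*np.sin(a)-d[1]*np.cos(a),-d[2]],4)/.04, 't',s['time_s'],'q7',round(s['joint_pos'][6],2))
if __name__=='__main__': go(*map(float,sys.argv[1:5]))
E
python3 -m crank '[{"slide":[0,0,0],"turn":1},{"slide":[0,0,0],"turn":1},{"slide":[0,0,0],"turn":1},{"slide":[0,0,0],"turn":1},{"slide":[0,0,0],"turn":1},{"slide":[0,0,0],"turn":1},{"slide":[0,0,0],"turn":1},{"slide":[0,0,0],"turn":1}]' 60 40
python3 -m crank '[{"slide":[0,0,0],"turn":1},{"slide":[0,0,0],"turn":1},{"slide":[0,0,0],"turn":1},{"slide":[0,0,0],"turn":1},{"slide":[0,0,0],"turn":1},{"slide":[0,0,0],"turn":0.4}]'
python3 -m crank '[{"slide":[-0.95,0.4,0],"turn":0},{"slide":[-0.95,0.4,0],"turn":0},{"slide":[-0.95,0.4,0],"turn":0},{"slide":[-0.95,0.4,0],"turn":0},{"slide":[-0.95,0.4,0],"turn":0},{"slide":[-0.95,0.4,0],"turn":0},{"slide":[-0.95,0.4,0],"turn":0},{"slide":[-0.95,0.4,0],"turn":0}]'
python3 go.py .4175 .2056 .15 98.9
```

```text
time_s: 2.05
eef_pos: [0.1587, 0.6303, 0.2314]
orientation: [3.142, -0.0, 2.193]
contact_force: [1.0, 0.1, 0.2]
grip_width: 0.0512
grasp_force: 0.0
time_s: 2.65
eef_pos: [0.1587, 0.6304, 0.2313]
orientation: [3.141, -0.0, 1.723]
contact_force: [0.2, -0.2, -0.2]
grip_width: 0.0511
grasp_force: 0.0
time_s: 3.45
eef_pos: [0.3328, 0.3483, 0.2316]
orientation: [3.141, -0.001, 1.726]
contact_force: [1.0, 0.4, -0.7]
grip_width: 0.051
grasp_force: 0.0
pos [0.3328 0.3483 0.2316] rpy [ 3.141e+00 -1.000e-03  1.726e+00] turn -0.00 slide [-3.8525  1.54    2.04  ] t 3.45 q7 -0.69
```

```bash
python3 -m crank '[{"slide":[-0.96,0.39,0.2],"turn":0},{"slide":[-0.96,0.39,0.2],"turn":0},{"slide":[-0.96,0.39,0.2],"turn":0},{"slide":[-0.96,0.37,0.2],"turn":0},{"slide":[0,0,0.6],"turn":0},{"slide":[0,0,0.6],"turn":0},{"slide":[0,0,0],"turn":0}]'
cat > w.py <<'E'
import sys
from c import *
n=sys.argv[1]
np.set_printoptions(suppress=True)
I=ctrl.camera_info('wrist'); p,d=ctrl.read_camera('wrist'); cv2.imwrite(f'pics/wrist{n}.png',p); np.save(f'pics/wrist{n}.npy',d)
import pickle; pickle.dump(I,open(f'pics/wrist{n}.pkl','wb'))
v,u=np.mgrid[0:384,0:512]; P=withdepth(I,np.stack([u.ravel(),v.ravel()],1),d).reshape(384,512,3)
H=cv2.cvtColor(p,cv2.COLOR_BGR2HSV).astype(int); h,s,v=H[...,0],H[...,1],H[...,2]; ok=d>0
def inb(x0,x1,y0,y1,z0,z1): return ok&(P[...,0]>x0)&(P[...,0]<x1)&(P[...,1]>y0)&(P[...,1]<y1)&(P[...,2]>z0)&(P[...,2]<z1)
def rep(n,m,mn=20):
    k,l,st,ce=cv2.connectedComponentsWithStats(m.astype(np.uint8))
    for j in range(1,k):
        if st[j,4]>=mn:
            Q=P[l==j]; print(n,len(Q),'px',np.round(ce[j]),'mean',np.round(Q.mean(0)*1000,1),'z',np.round(np.percentile(Q[:,2],[10,50,90])*1000,1),'rect',*rect(Q))
red=((h<6)|(h>174))&(s>140)
E
cat > w1.py <<'E'
from w import *
rep('lever',red&inb(.3,.55,.1,.27,.075,.11)); rep('redmark',red&inb(.3,.55,.1,.27,.04,.07)); rep('yellow',(h>18)&(h<34)&(s>150)&inb(.3,.55,.1,.27,.045,.065))
E
python3 w1.py 1; python3 go.py .4175 .2056 .066 98.9
```

```text
time_s: 4.15
eef_pos: [0.4147, 0.2059, 0.149]
orientation: [-3.137, 0.003, 1.724]
contact_force: [-0.5, -0.7, 0.6]
grip_width: 0.0516
grasp_force: 0.0
lever 3070 px [262. 247.] mean [420.3 182.3  94.7] z [90.9 96.  96.9] rect [420.7 184.7] [31.  76.6] 5.2
redmark 46 px [277. 242.] mean [433.3 173.8  64.5] z [60.9 64.5 68.7] rect [433.8 172.9] [ 1.6 15.1] 40.1
redmark 46 px [247. 241.] mean [410.3 172.   66. ] z [62.7 65.9 69.7] rect [409.7 170.9] [11.8  1.4] 55.1
redmark 120 px [334. 241.] mean [480.  177.6  56.4] z [55.8 56.5 57.2] rect [478.4 176.1] [11.3 12.8] 10.4
yellow 7581 px [291. 210.] mean [441.1 197.9  54.9] z [54.  55.1 56. ] rect [439.4 185.9] [89.9 89.9] 9.0
pos [0.4158 0.2068 0.1506] rpy [-3.139e+00  2.000e-03  1.725e+00] turn -0.01 slide [-0.0375  0.0375  2.115 ] t 4.2 q7 -0.28
```

View pics/wrist1.png

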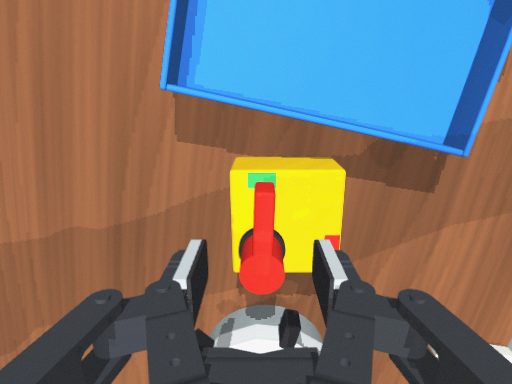

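The wrist view shows the lever upright at column 263, from its hub at (262,275) to its tip by the green mark (264,183), centred between the fingers. I'll descend and grip it.

```bash
python3 -m crank '[{"slide":[0,0,0.7],"turn":0},{"slide":[0,0,0.7],"turn":0},{"slide":[0,0,0.7],"turn":0},{"slide":[0,0,0],"turn":0}]'; python3 -m crank '[{"slide":[0,0,0],"turn":0},{"slide":[0,0,0],"turn":0},{"slide":[0,0,0],"turn":0},{"slide":[0,0,0],"turn":0}]' 0 40
```

```text
time_s: 4.6
eef_pos: [0.4149, 0.2071, 0.0659]
orientation: [-3.137, 0.002, 1.727]
contact_force: [-0.4, 1.1, 0.2]
grip_width: 0.0513
grasp_force: 0.0
time_s: 5.0
eef_pos: [0.4165, 0.2084, 0.0691]
orientation: [-3.141, -0.003, 1.725]
contact_force: [-3.2, 0.6, 8.8]
grip_width: 0.0133
grasp_force: 38.2
```

```bash
python3 -m crank '[{"slide":[0,0.05,-0.05],"turn":0.5},{"slide":[0,0.1,0],"turn":1},{"slide":[0,0.1,0],"turn":1},{"slide":[0,0.1,0],"turn":1},{"slide":[0,0.1,0],"turn":1},{"slide":[0,0.1,0],"turn":1},{"slide":[0,0.1,0],"turn":1},{"slide":[0,0.1,0],"turn":1}]'; python3 go.py .466 .1699 .069 8.9
```

```text
time_s: 5.8
eef_pos: [0.4452, 0.2026, 0.0694]
orientation: [-3.141, 0.002, 1.068]
contact_force: [-0.2, -3.2, -4.9]
grip_width: 0.013
grasp_force: 41.2
pos [0.4452 0.2026 0.0694] rpy [-3.141e+00  2.000e-03  1.068e+00] turn 10.46 slide [0.3875 0.8875 0.01  ] t 5.8 q7 -0.69
```

```bash
python3 -m crank '[{"slide":[0,0.1,0],"turn":1},{"slide":[0,0.1,0],"turn":1},{"slide":[0,0.1,0],"turn":1},{"slide":[0,0.1,0],"turn":1},{"slide":[0,0.1,0],"turn":1},{"slide":[0,0.1,0],"turn":1},{"slide":[0,0.1,0],"turn":1},{"slide":[0,0.1,0],"turn":1}]';python3 -m crank '[{"slide":[0,0.1,0],"turn":1},{"slide":[0,0.1,0],"turn":1},{"slide":[0,0.06,0],"turn":0.4},{"slide":[0,0,0],"turn":0},{"slide":[0,0,0],"turn":0}]'; python3 go.py .466 .1699 .069 8.9;  python3 -m crank '[{"slide":[0,0,0],"turn":0},{"slide":[0,0,0],"turn":0},{"slide":[0,0,0],"turn":0},{"slide":[0,0,-0.8],"turn":0},{"slide":[0,0,-0.8],"turn":0},{"slide":[0,0,-0.8],"turn":0},{"slide":[0,0,-0.8],"turn":0}]' 60; python3 w1.py 2
```

```text
time_s: 6.6
eef_pos: [0.4663, 0.1784, 0.0693]
orientation: [3.14, 0.003, 0.37]
contact_force: [-2.4, -5.6, -3.6]
grip_width: 0.0134
grasp_force: 41.5
time_s: 7.1
eef_pos: [0.4689, 0.1689, 0.0693]
orientation: [3.14, 0.004, 0.164]
contact_force: [-2.7, -4.3, -1.7]
grip_width: 0.0131
grasp_force: 41.8
pos [0.4689 0.1689 0.0693] rpy [3.14  0.004 0.164] turn 0.10 slide [-0.0675 -0.035   0.0075] t 7.1 q7 -1.35
time_s: 7.8
eef_pos: [0.4709, 0.1713, 0.1989]
orientation: [-3.141, -0.001, 0.164]
contact_force: [0.1, 0.2, 0.3]
grip_width: 0.0511
grasp_force: 0.0
lever 2091 px [262. 226.] mean [441.4 165.9  94.9] z [91.9 96.1 97. ] rect [444.5 166.1] [76.7 30.8] 8.7
redmark 164 px [263. 170.] mean [480.6 171.5  56.4] z [55.6 56.4 57.3] rect [479.2 171.5] [ 9.9 19.3] 9.3
redmark 31 px [274. 222.] mean [434.6 153.1  64.8] z [61.2 64.9 68.9] rect [434.2 153.1] [14.5  2. ] 39.9
redmark 24 px [249. 223.] mean [430.8 176.1  66.2] z [63.4 66.2 69. ] rect [429.3 176.6] [ 1.5 12.9] 62.3
yellow 5735 px [235. 199.] mean [447.4 192.6  55. ] z [54.  55.2 56.1] rect [439.6 186.1] [89.9 90.3] 8.9
```

Lever is at 8.7–9° against the housing's 8.9°, so it is off. Moving over the wheel's robot-right lug.

```bash
python3 -m crank '[{"slide":[0,0,0],"turn":-1},{"slide":[0,0,0],"turn":-1},{"slide":[0,0,0],"turn":-1},{"slide":[0,0,0],"turn":-1},{"slide":[0,0,0],"turn":-1},{"slide":[0,0,0],"turn":-1},{"slide":[0,0,0],"turn":-1},{"slide":[0,0,0],"turn":-1}]'
python3 -m crank '[{"slide":[0,0,0],"turn":-1},{"slide":[0,0,0],"turn":-1},{"slide":[0,0,0],"turn":-1},{"slide":[0,0,0],"turn":-1},{"slide":[0,0,0],"turn":-1},{"slide":[0,0,0],"turn":-1},{"slide":[0,0,0],"turn":-1}]'
python3 -m crank '[{"slide":[-0.92,0,0],"turn":0},{"slide":[-0.92,0,0],"turn":0},{"slide":[-0.92,0,0],"turn":0},{"slide":[-0.92,0,0],"turn":0},{"slide":[-0.92,0,0],"turn":0},{"slide":[-0.92,0,0],"turn":0},{"slide":[-0.92,0,0],"turn":0},{"slide":[0,0,0],"turn":0}]'
cat > w3.py <<'E'
from w import *
dk=(v<75)&inb(.33,.6,-.12,.12,.05,.075); rep('lug',dk)
Q=P[(v>110)&(s<70)&inb(.34,.57,-.11,.11,.055,.07)]; print('disc',rect(Q))
c,r=cv2.minEnclosingCircle((Q[:,:2]*1000).astype(np.float32)); print('circ',c,r)
rep('ring',(h>95)&(h<125)&(s>120)&inb(.39,.52,-.07,.07,.055,.07))
rep('ptr',(h>12)&(h<30)&(s>90)&(v>100)&inb(.5,.6,-.09,.06,.01,.03))
E
python3 w3.py 3; python3 go.py .4425 -.0875 .05 84
```

```text
time_s: 8.65
eef_pos: [0.4709, 0.1714, 0.1976]
orientation: [-3.142, -0.001, 0.865]
contact_force: [-0.6, 0.1, 0.3]
grip_width: 0.051
grasp_force: 0.0
time_s: 9.35
eef_pos: [0.4709, 0.1714, 0.1976]
orientation: [3.141, -0.001, 1.476]
contact_force: [0.4, -1.3, 0.2]
grip_width: 0.0513
grasp_force: 0.0
time_s: 10.15
eef_pos: [0.4447, -0.0906, 0.1979]
orientation: [3.14, 0.001, 1.464]
contact_force: [0.8, -0.3, -0.2]
grip_width: 0.0513
grasp_force: 0.0
lug 624 px [348.  17.] mean [527.8  35.6  65.8] z [64.8 65.9 67. ] rect [527.9  36. ] [25.9 14.3] 24.8
lug 633 px [162.  19.] mean [383.7  50.1  65.8] z [64.8 65.9 67. ] rect [383.6  50.4] [14.4 26.1] 53.5
lug 503 px [341. 125.] mean [519.3 -47.3  65.8] z [64.9 65.9 67. ] rect [519.6 -47.5] [14.2 26.1] 53.8
lug 444 px [257. 174.] mean [443.3 -81.8  66. ] z [64.8 66.1 67. ] rect [443.2 -82.5] [26.  13.5] 83.5
disc (array([451.3,  -8.4]), array([130.1, 151.8]), 84.0)
circ (451.3218994140625, 1.1882848739624023) 77.30400848388672
ring 2601 px [256.  69.] mean [452.6   4.   63.1] z [62.2 63.1 64.1] rect [451.6   2. ] [88.7 89. ] 38.9
ptr 310 px [357.  98.] mean [547.6 -29.   16.8] z [15.9 16.9 17.9] rect [548.7 -29.1] [10.5 30.2] 72.1
pos [ 0.4452 -0.0876  0.1977] rpy [ 3.140e+00 -1.000e-03  1.467e+00] turn 0.01 slide [-0.005  -0.0675  3.6925] t 10.2 q7 0.13
```

View pics/wrist3.png

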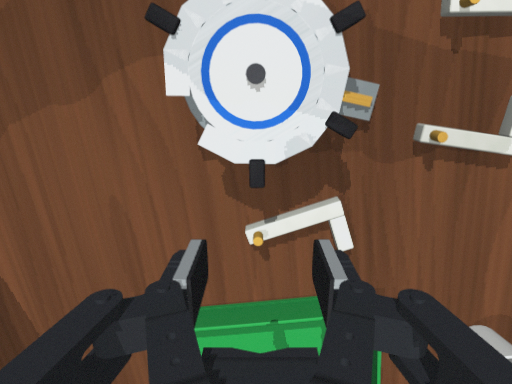

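The wheel's hub ring is at (256,72), the lug to grip at (257,174) between the fingers, and the pointer at (357,98). The wheel needs +138.1° (counter-clockwise).

```bash
python3 -m crank '[{"slide":[0,-0.07,0.9],"turn":0},{"slide":[0,0,0.9],"turn":0},{"slide":[0,0,0.95],"turn":0},{"slide":[0,0,0.9],"turn":0},{"slide":[0,0,0],"turn":0}]'; python3 -m crank '[{"slide":[0,0,0],"turn":0},{"slide":[0,0,0],"turn":0},{"slide":[0,0,0],"turn":0},{"slide":[0,0,0],"turn":0},{"slide":[0,0,0],"turn":0}]' 0 50; python3 go.py .4425 -.0875 .05 84
```

```text
time_s: 10.7
eef_pos: [0.4394, -0.0834, 0.0478]
orientation: [-3.133, 0.001, 1.474]
contact_force: [-0.1, 0.1, -0.7]
grip_width: 0.0514
grasp_force: 0.0
time_s: 11.2
eef_pos: [0.4444, -0.0857, 0.0536]
orientation: [3.137, -0.0, 1.474]
contact_force: [-1.5, -3.0, 7.7]
grip_width: 0.0126
grasp_force: 49.8
pos [ 0.4444 -0.0857  0.0536] rpy [ 3.137 -0.     1.474] turn 0.09 slide [-0.05   -0.0425  0.09  ] t 11.2 q7 0.43
```

```bash
python3 -m crank '[{"slide":[0,0.1,0],"turn":-0.5},{"slide":[0,0.195,0],"turn":-1},{"slide":[0,0.195,0],"turn":-1},{"slide":[0,0.195,0],"turn":-1},{"slide":[0,0.195,0],"turn":-1},{"slide":[0,0.195,0],"turn":-1},{"slide":[0,0.195,0],"turn":-1},{"slide":[0,0.195,0],"turn":-1}]'
cat > wa.py <<'E'
from h import *
s=ctrl.state();p=s['eef_pos'][:2]-[.4516,.002]; print('ang',np.degrees(np.arctan2(p[1],p[0])),'r',np.hypot(*p),'yaw-180',np.degrees(s['orientation'][2])-180)
E
python3 wa.py
python3 -m crank '[{"slide":[0,0.195,0],"turn":-1},{"slide":[0,0.195,0],"turn":-1},{"slide":[0,0.195,0],"turn":-1},{"slide":[0,0.195,0],"turn":-1},{"slide":[0,0.195,0],"turn":-1},{"slide":[0,0.195,0],"turn":-1},{"slide":[0,0.195,0],"turn":-1},{"slide":[0,0.195,0],"turn":-1}]'
python3 wa.py
```

```text
time_s: 12.0
eef_pos: [0.4983, -0.0719, 0.0536]
orientation: [3.141, -0.006, 2.133]
contact_force: [-7.3, 5.0, 13.5]
grip_width: 0.0127
grasp_force: 50.6
ang -57.70524152840202 r 0.08745473797162394 yaw-180 -57.81561795397343
time_s: 12.8
eef_pos: [0.5334, -0.0253, 0.0535]
orientation: [3.14, -0.013, 2.83]
contact_force: [-17.4, 4.4, 22.7]
grip_width: 0.0125
grasp_force: 51.5
ang -18.459601895944004 r 0.08625331656510928 yaw-180 -17.87056464148705
```

```bash
python3 -m crank '[{"slide":[0.08,0,-0.12],"turn":0},{"slide":[0.0,0.19,0],"turn":-1},{"slide":[0.01,0.19,0],"turn":-1},{"slide":[0.01,0.19,0],"turn":-1},{"slide":[0.01,0.19,0],"turn":-1},{"slide":[0.01,0.19,0],"turn":-1},{"slide":[0.01,0.19,0],"turn":-1},{"slide":[0.01,0.19,0],"turn":-1}]'; python3 wa.py
```

```text
time_s: 13.6
eef_pos: [0.5332, 0.0261, 0.0539]
orientation: [3.141, -0.005, -2.843]
contact_force: [1.3, -0.1, -20.8]
grip_width: 0.0121
grasp_force: 56.5
ang 16.45605389420776 r 0.08504433491738028 yaw-180 -342.91210929790213
```

```bash
python3 -m crank '[{"slide":[0.01,0.19,0.06],"turn":-1},{"slide":[0.01,0.19,0],"turn":-1},{"slide":[0.01,0.19,0],"turn":-1},{"slide":[0.01,0.19,0],"turn":-1},{"slide":[0.01,0.19,0],"turn":-1},{"slide":[0,0.02,0],"turn":-0.1},{"slide":[0,0,0],"turn":0},{"slide":[0,0,0],"turn":0}]'; python3 wa.py;  python3 -m crank '[{"slide":[0,0,0],"turn":0},{"slide":[0,0,0],"turn":0},{"slide":[0,0,0],"turn":0},{"slide":[0,0,-0.8],"turn":0},{"slide":[0,0,-0.8],"turn":0},{"slide":[0,0,-0.8],"turn":0},{"slide":[0,0,-0.8],"turn":0},{"slide":[0,0,-0.8],"turn":0}]' 70; python3 w3.py 4
```

```text
time_s: 14.4
eef_pos: [0.5145, 0.0582, 0.0537]
orientation: [3.138, -0.004, -2.405]
contact_force: [-7.0, -1.6, -1.4]
grip_width: 0.0124
grasp_force: 55.2
ang 41.79067502756517 r 0.08440347827120898 yaw-180 -317.80515513216113
time_s: 15.2
eef_pos: [0.5179, 0.0589, 0.2159]
orientation: [-3.14, 0.002, -2.403]
contact_force: [0.3, 0.6, 0.5]
grip_width: 0.06
grasp_force: 0.0
lug 545 px [175.  25.] mean [469.9 -80.3  65.9] z [64.7 66.  67.1] rect [469.8 -80.7] [14.6 25.9] 11.7
lug 546 px [349.  24.] mean [371.6  26.7  66. ] z [64.9 66.  67.1] rect [371.5  26.6] [14.3 26.1] 73.1
lug 441 px [342. 126.] mean [433.5  83.1  65.8] z [64.8 65.9 66.9] rect [433.3  83.6] [14.2 26.2] 12.6
lug 384 px [262. 171.] mean [513.3  57.7  66. ] z [65.  66.1 67. ] rect [513.4  58.2] [25.5 13.2] 42.0
disc (array([456.1,   6.6]), array([136.4, 151.8]), 42.5)
circ (451.6629333496094, 1.456908941268921) 76.99834442138672
ring 2282 px [262.  74.] mean [449.5   0.4  63.1] z [62.2 63.1 64.1] rect [451.5   1.3] [89.4 89.4] 67.3
ptr 398 px [184. 126.] mean [541.2 -27.4  16.8] z [15.8 17.1 18.1] rect [541.6 -28.7] [15.4 43.8] 67.7
```

Wheel is aligned within 1° (lugs at 42° and -77.5°, target 42.1° and -77.9°). Next, side A.

```bash
python3 -m crank '[{"slide":[0,0,0],"turn":1},{"slide":[0,0,0],"turn":1},{"slide":[0,0,0],"turn":1},{"slide":[0,0,0],"turn":1},{"slide":[0,0,0],"turn":1},{"slide":[0,0,0],"turn":1},{"slide":[0,0,0],"turn":1},{"slide":[0,0,0],"turn":1}]'
python3 -m crank '[{"slide":[0,0,0],"turn":1},{"slide":[0,0,0],"turn":0.2},{"slide":[-0.92,0,0],"turn":0},{"slide":[-0.92,0,0],"turn":0},{"slide":[-0.92,0,0],"turn":0},{"slide":[-0.92,0,0],"turn":0},{"slide":[-0.92,-0.07,0],"turn":0},{"slide":[0,0,0],"turn":0}]'
cat > ws.py <<'E'
from w import *
wh=(s<70)&(v>110)&ok&(P[...,2]>.012)&(P[...,2]<.024+ (float(sys.argv[2]) if len(sys.argv)>2 else 0))
rep('side',wh,200); rep('peg',(h>10)&(h<30)&(s>100)&(v>90)&ok&(P[...,2]>.026)&(P[...,2]<.045),30)
E
python3 ws.py 5; python3 go.py .7005 .0435 .004 176
```

```text
time_s: 16.05
eef_pos: [0.5179, 0.0589, 0.2143]
orientation: [3.141, 0.002, -3.104]
contact_force: [0.3, 0.6, -0.3]
grip_width: 0.0595
grasp_force: 0.0
time_s: 16.85
eef_pos: [0.7043, 0.0432, 0.2124]
orientation: [-3.14, 0.003, 3.078]
contact_force: [-1.1, -0.2, -1.1]
grip_width: 0.0594
grasp_force: 0.0
side 621 px [25.  6.] mean [ 532.1 -171.9   17.3] z [14.7 17.8 19.1] rect [ 534.4 -165.7] [58.5 15.6] 85.6
side 464 px [178.  20.] mean [555.7 -26.2  12.7] z [12.1 12.6 13.4] rect [550.7 -30. ] [36.  32.7] 72.1
side 2368 px [145. 149.] mean [679.1 -76.4  17.7] z [16.4 18.  19. ] rect [670.3 -62.2] [ 59.7 109.7] 76.8
side 2246 px [266. 163.] mean [702.8  51.7  18. ] z [16.9 18.1 19.1] rect [691.6  65.6] [ 59.9 110. ] 85.9
peg 39 px [139.  97.] mean [625.1 -68.8  31.3] z [26.9 32.3 34.5] rect [625.2 -69.3] [5.2 8.8] 71.4
peg 79 px [259. 112.] mean [647.6  47.6  34.1] z [32.9 34.  35.3] rect [647.7  47.6] [8.8 8.7] 86.7
pos [0.702  0.0436 0.2126] rpy [-3.141 -0.     3.078] turn 0.07 slide [ 3.750e-02 -5.000e-03  5.215e+00] t 16.9 q7 1.49
```

View pics/wrist5.png

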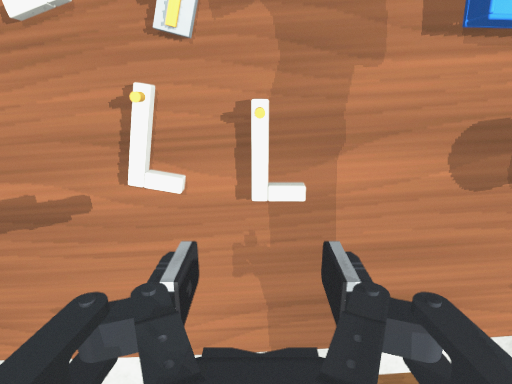

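View shows A at (266,150) peg toward the robot, centred between fingers, and B at (145,145). Grasp A.

```bash
python3 -m crank '[{"slide":[0.04,0,0.9],"turn":0},{"slide":[0,0,0.9],"turn":0},{"slide":[0,0,0.9],"turn":0},{"slide":[0,0,0.9],"turn":0},{"slide":[0,0,0.9],"turn":0},{"slide":[0,0,0.5],"turn":0},{"slide":[0,0,0.18],"turn":0},{"slide":[0,0,0],"turn":0}]'; python3 -m crank '[{"slide":[0,0,0],"turn":0},{"slide":[0,0,0],"turn":0},{"slide":[0,0,0],"turn":0},{"slide":[0,0,0],"turn":0},{"slide":[0,0,0],"turn":0}]' 0 60
```

```text
time_s: 17.7
eef_pos: [0.6979, 0.0447, 0.0062]
orientation: [3.141, -0.002, 3.079]
contact_force: [-0.7, -0.7, 0.6]
grip_width: 0.0593
grasp_force: 0.0
time_s: 18.2
eef_pos: [0.7002, 0.0443, 0.0085]
orientation: [3.141, 0.003, 3.078]
contact_force: [-0.8, 0.2, 6.6]
grip_width: 0.0162
grasp_force: 61.3
```

```bash
python3 -m crank '[{"slide":[0,0,-0.5],"turn":0},{"slide":[0,0,-0.9],"turn":0},{"slide":[0,0,-0.9],"turn":0},{"slide":[0,0,-0.9],"turn":0},{"slide":[0,0,-0.8],"turn":0},{"slide":[0,0,0],"turn":1},{"slide":[0,0,0],"turn":1},{"slide":[0,0,0],"turn":1}]'
python3 -m crank '[{"slide":[0,0,0],"turn":1},{"slide":[0,0,0],"turn":1},{"slide":[0,0,0],"turn":1},{"slide":[0,0,0],"turn":1},{"slide":[0,0,0],"turn":1},{"slide":[0,0,0],"turn":1},{"slide":[0,0,0],"turn":1},{"slide":[0,0,0],"turn":1}]'
python3 -m crank '[{"slide":[0,0,0],"turn":1},{"slide":[0,0,0],"turn":1},{"slide":[0,0,0],"turn":1},{"slide":[0,0,0],"turn":1},{"slide":[0,0,0],"turn":1},{"slide":[0,0,0],"turn":1},{"slide":[0,0,0],"turn":1},{"slide":[0,0,0],"turn":0}]'
python3 go.py .486 .338 .011 86.7
```

```text
time_s: 19.0
eef_pos: [0.6987, 0.0445, 0.1668]
orientation: [3.141, -0.0, 2.813]
contact_force: [-0.6, 1.0, -1.7]
grip_width: 0.016
grasp_force: 60.5
time_s: 19.8
eef_pos: [0.6986, 0.0445, 0.1663]
orientation: [-3.141, -0.001, 2.115]
contact_force: [0.9, -0.2, -1.3]
grip_width: 0.0159
grasp_force: 60.5
time_s: 20.6
eef_pos: [0.6987, 0.0447, 0.1662]
orientation: [-3.141, 0.0, 1.508]
contact_force: [-0.4, 0.0, -0.9]
grip_width: 0.0162
grasp_force: 60.5
pos [0.6987 0.0447 0.1662] rpy [-3.141  0.     1.508] turn -0.06 slide [ 7.015 -5.73   3.88 ] t 20.6 q7 0.1
```

```bash
python3 -m crank '[{"slide":[0.88,-0.72,0],"turn":0},{"slide":[0.88,-0.72,0],"turn":0},{"slide":[0.88,-0.72,0],"turn":0},{"slide":[0.88,-0.72,0],"turn":0},{"slide":[0.88,-0.72,0],"turn":0},{"slide":[0.88,-0.72,0],"turn":0},{"slide":[0.88,-0.71,0],"turn":0},{"slide":[0.86,-0.7,0],"turn":0}]'
cat > wt.py <<'E'
from w import *
b=(((h>95)&(h<125))|((h>45)&(h<85)))&(s>120)
rep('rim',b&ok&(P[...,2]>.034)&(P[...,2]<.046),150)
rep('floor',b&ok&(P[...,2]>-.01)&(P[...,2]<.012),600)
rep('white',(s<70)&(v>110)&ok&(P[...,2]>.018)&(P[...,2]<.2),200)
E
python3 wt.py 6;python3 go.py .486 .338 .011 86.7
```

```text
time_s: 21.4
eef_pos: [0.4866, 0.3407, 0.1668]
orientation: [3.142, -0.001, 1.51]
contact_force: [0.5, 0.5, -1.7]
grip_width: 0.0162
grasp_force: 60.5
rim 5494 px [209. 147.] mean [444.  372.3  39. ] z [36.1 39.6 40.7] rect [455.7 352. ] [168.9 249.2] 86.6
floor 782 px [224.  71.] mean [460.4 439.5   0.2] z [-0.9  0.2  1.1] rect [454.4 439.6] [  8.6 284. ] 88.0
floor 35748 px [223. 157.] mean [452.  359.4   5.3] z [4.3 5.2 6.2] rect [456.  350.7] [161.9 243.1] 86.6
white 2809 px [482. 141.] mean [676.6 369.1  44.5] z [23.6 45.9 61.9] rect [688.2 365.8] [52.3 76.2] 22.6
white 8138 px [259. 233.] mean [487.4 355.6 176.8] z [175.5 176.4 177.3] rect [485.2 352.6] [110.1  27.2] 89.0
white 376 px [288. 253.] mean [499.8 352.  186.9] z [174.8 187.8 197.4] rect [500.9 351.1] [3.5 7.7] 53.4
pos [0.4801 0.3503 0.1659] rpy [-3.135 -0.006  1.521] turn 0.09 slide [-0.2975  0.165   3.8725] t 21.45 q7 -0.5
```

View pics/wrist6.png

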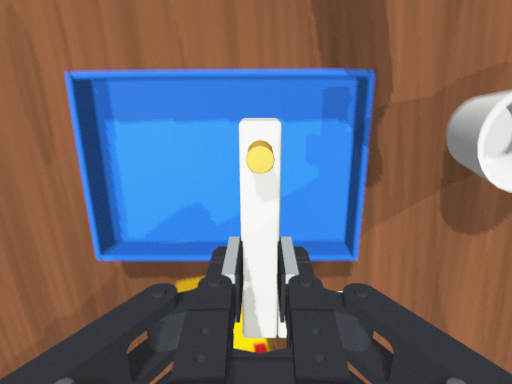

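Side A hangs straight over the tray (bar column 260, peg (260,157)); tray outline is fully in view. I'll settle, then lower.

```bash
python3 -m crank '[{"slide":[0,0,0],"turn":0},{"slide":[0,0,0],"turn":0}]'; python3 go.py .486 .338 .014 86.7
```

```text
time_s: 21.65
eef_pos: [0.4881, 0.3388, 0.1666]
orientation: [3.141, 0.0, 1.509]
contact_force: [0.6, -0.2, -1.5]
grip_width: 0.0159
grasp_force: 60.5
pos [0.4881 0.3388 0.1666] rpy [3.141 0.    1.509] turn -0.05 slide [-0.0225 -0.0525  3.815 ] t 21.65 q7 -0.49
```

```bash
python3 -m crank '[{"slide":[0,-0.05,0.8],"turn":0},{"slide":[0,0,0.8],"turn":0},{"slide":[0,0,0.8],"turn":0},{"slide":[0,0,0.7],"turn":0},{"slide":[0,0,0.4],"turn":0},{"slide":[0,0,0.2],"turn":0},{"slide":[0,0,0.08],"turn":0},{"slide":[0,0,0],"turn":0}]';python3 -m crank '[{"slide":[0,0,0],"turn":0},{"slide":[0,0,0],"turn":0},{"slide":[0,0,0],"turn":0}]' 35; python3 -m crank '[{"slide":[0,0,-0.6],"turn":0},{"slide":[0,0,-0.9],"turn":0},{"slide":[0,0,-0.9],"turn":0},{"slide":[0,0,-0.9],"turn":0},{"slide":[0,0,-0.9],"turn":0},{"slide":[0,0,-0.5],"turn":0},{"slide":[0,0,0],"turn":0}]' 60;  python3 ws.py 7 .004
```

```text
time_s: 22.45
eef_pos: [0.4869, 0.3393, 0.016]
orientation: [3.14, -0.001, 1.507]
contact_force: [-0.6, -0.5, -0.9]
grip_width: 0.0159
grasp_force: 60.4
time_s: 22.75
eef_pos: [0.4866, 0.3398, 0.0163]
orientation: [3.14, -0.001, 1.508]
contact_force: [0.5, 1.2, -0.0]
grip_width: 0.0295
grasp_force: 0.0
time_s: 23.45
eef_pos: [0.4882, 0.3404, 0.2073]
orientation: [3.136, -0.006, 1.507]
contact_force: [0.2, 0.1, -0.4]
grip_width: 0.0515
grasp_force: 0.0
side 344 px [436. 125.] mean [673.7 375.8  20.2] z [13.7 20.4 26.4] rect [678.9 371.9] [65.8 23.4] 83.4
side 906 px [485. 134.] mean [727.5 364.   20.2] z [13.8 20.3 26.6] rect [721.3 365. ] [65.9 35.1] 78.3
side 2346 px [265. 171.] mean [495.6 338.9  22.8] z [21.7 23.1 24.1] rect [508.2 350.5] [109.6  59.1] 87.2
peg 89 px [258. 120.] mean [490.8 393.4  38.9] z [37.9 39.  40.1] rect [490.6 393.3] [10.1  8.6] 86.6
peg 528 px [240. 277.] mean [459.7 222.3  35.6] z [28.  35.6 43. ] rect [473.  205.3] [ 44.8 101.9] 41.3
```

Side A is flat in the blue tray at its planned spot (top 23 mm). Now B.

```bash
python3 -m crank '[{"slide":[-0.94,0.48,0],"turn":-1},{"slide":[-0.95,0.48,0],"turn":0},{"slide":[-0.95,0.48,0],"turn":0},{"slide":[-0.95,0.48,0],"turn":0},{"slide":[-0.95,0.48,0],"turn":0},{"slide":[-0.95,0.48,0],"turn":0},{"slide":[-0.95,0.48,0],"turn":0},{"slide":[-0.95,0.48,0],"turn":0}]'
python3 -m crank '[{"slide":[-0.95,0.48,0],"turn":0},{"slide":[-0.95,0.48,0],"turn":0},{"slide":[-0.8,0.5,0],"turn":0},{"slide":[0,0,0],"turn":-1},{"slide":[0,0,0],"turn":-1},{"slide":[0,0,0],"turn":-1},{"slide":[0,0,0],"turn":-1},{"slide":[0,0,0],"turn":-1}]'
python3 -m crank '[{"slide":[0,0,0],"turn":-1},{"slide":[0,0,0],"turn":-1},{"slide":[0,0,0],"turn":-1},{"slide":[0,0,0],"turn":-1},{"slide":[0,0,0],"turn":-1},{"slide":[0,0,0],"turn":-1},{"slide":[0,0,0],"turn":-1},{"slide":[0,0,0],"turn":-1}]'
python3 -m crank '[{"slide":[0,0,0],"turn":-1},{"slide":[0,0,0],"turn":-1},{"slide":[0,0,0],"turn":0},{"slide":[0,0,0],"turn":0}]'
python3 ws.py 8; python3 go.py .675 -.085 .008 168
```

```text
time_s: 24.3
eef_pos: [0.643, 0.0364, 0.2013]
orientation: [-3.139, -0.0, 1.595]
contact_force: [1.1, 0.6, -0.2]
grip_width: 0.0513
grasp_force: 0.0
time_s: 25.1
eef_pos: [0.7034, -0.0686, 0.2009]
orientation: [-3.139, -0.002, 2.034]
contact_force: [-0.5, 0.5, -0.2]
grip_width: 0.051
grasp_force: 0.0
time_s: 25.9
eef_pos: [0.7033, -0.0685, 0.2009]
orientation: [-3.141, -0.004, 2.733]
contact_force: [-0.5, 0.6, 0.4]
grip_width: 0.0511
grasp_force: 0.0
time_s: 26.3
eef_pos: [0.7037, -0.0687, 0.2018]
orientation: [-3.141, -0.002, 2.902]
contact_force: [0.6, -0.5, -0.3]
grip_width: 0.0509
grasp_force: 0.0
side 1214 px [112.  15.] mean [ 528.3 -165.9   17.6] z [16.1 17.9 19. ] rect [ 526.  -163.5] [18.9 60.2] 12.5
side 399 px [259.  12.] mean [558.6 -32.2  12.8] z [12.1 12.6 13.4] rect [557.2 -32.4] [36.1 19.2] 72.0
side 2493 px [245. 148.] mean [679.7 -77.3  18. ] z [16.8 18.1 19. ] rect [670.7 -62.7] [ 59.6 110.2] 76.8
side 379 px [ 27. 220.] mean [ 698.8 -335.6   18.1] z [13.4 18.  22.8] rect [ 700.1 -341.2] [64.7 23.7] 10.6
pos [ 0.7039 -0.0687  0.2021] rpy [-3.141e+00 -2.000e-03  2.902e+00] turn -0.35 slide [ 0.6225 -0.55    4.8525] t 26.35 q7 1.52
```

```bash
python3 -m crank '[{"slide":[0.59,-0.57,0],"turn":-0.1},{"slide":[0,0,0.9],"turn":0},{"slide":[0,0,0.9],"turn":0},{"slide":[0,0,0.9],"turn":0},{"slide":[0,0,0.9],"turn":0},{"slide":[0,0,0.9],"turn":0},{"slide":[0,0,0.38],"turn":0},{"slide":[0,0,0],"turn":0}]'; python3 -m crank '[{"slide":[0,0,0],"turn":0},{"slide":[0,0,0],"turn":0},{"slide":[0,0,0],"turn":0},{"slide":[0,0,0],"turn":0},{"slide":[0,0,0],"turn":0}]' 0 60
python3 -m crank '[{"slide":[0,0,-0.5],"turn":0},{"slide":[0,0,-0.9],"turn":0},{"slide":[0,0,-0.9],"turn":0},{"slide":[0,0,-0.9],"turn":0},{"slide":[0,0,-0.9],"turn":0},{"slide":[0,0,0],"turn":1},{"slide":[0,0,0],"turn":1},{"slide":[0,0,0],"turn":1}]'
python3 -m crank '[{"slide":[0,0,0],"turn":1},{"slide":[0,0,0],"turn":1},{"slide":[0,0,0],"turn":1},{"slide":[0,0,0],"turn":1},{"slide":[0,0,0],"turn":1},{"slide":[0,0,0],"turn":1},{"slide":[0,0,0],"turn":1},{"slide":[0,0,0],"turn":1}]'
python3 -m crank '[{"slide":[0,0,0],"turn":1},{"slide":[0,0,0],"turn":1},{"slide":[0,0,0],"turn":1},{"slide":[0,0,0],"turn":1},{"slide":[0,0,0],"turn":1},{"slide":[0,0,0],"turn":0}]'
python3 go.py .389 .343 .014 86.7
```

```text
time_s: 27.15
eef_pos: [0.674, -0.085, 0.0054]
orientation: [-3.141, -0.005, 2.912]
contact_force: [-0.1, 0.7, 0.3]
grip_width: 0.0514
grasp_force: 0.0
time_s: 27.65
eef_pos: [0.6781, -0.0858, 0.0108]
orientation: [3.141, 0.004, 2.912]
contact_force: [-1.5, -0.1, 6.6]
grip_width: 0.0157
grasp_force: 60.1
time_s: 28.45
eef_pos: [0.6761, -0.0852, 0.173]
orientation: [3.141, 0.001, 2.647]
contact_force: [-0.0, -0.2, -0.8]
grip_width: 0.0158
grasp_force: 59.2
time_s: 29.25
eef_pos: [0.676, -0.0851, 0.1724]
orientation: [3.141, -0.0, 1.949]
contact_force: [1.1, 0.3, -0.6]
grip_width: 0.0157
grasp_force: 59.2
time_s: 29.85
eef_pos: [0.676, -0.085, 0.1722]
orientation: [3.141, -0.0, 1.516]
contact_force: [-0.0, -0.4, -2.0]
grip_width: 0.0156
grasp_force: 59.2
pos [ 0.676  -0.085   0.1722] rpy [ 3.141 -0.     1.516] turn 0.04 slide [10.27  -7.78   3.955] t 29.85 q7 0.32
```

```bash
python3 -m crank '[{"slide":[0.93,-0.71,0],"turn":0},{"slide":[0.93,-0.71,0],"turn":0},{"slide":[0.93,-0.71,0],"turn":0},{"slide":[0.93,-0.71,0],"turn":0},{"slide":[0.93,-0.71,0],"turn":0},{"slide":[0.93,-0.71,0],"turn":0},{"slide":[0.93,-0.71,0],"turn":0},{"slide":[0.93,-0.71,0],"turn":0}]'
python3 -m crank '[{"slide":[0.93,-0.71,0],"turn":0},{"slide":[0.93,-0.7,0],"turn":0},{"slide":[0.93,-0.68,0],"turn":0},{"slide":[0,0,0],"turn":0},{"slide":[0,0,0],"turn":0},{"slide":[0,0,0],"turn":0}]'
python3 wt.py 9;python3 go.py .389 .344 .016 86.7
```

```text
time_s: 30.65
eef_pos: [0.4643, 0.2257, 0.1726]
orientation: [3.141, -0.001, 1.518]
contact_force: [0.1, 0.4, -0.4]
grip_width: 0.0155
grasp_force: 59.3
time_s: 31.25
eef_pos: [0.3889, 0.3391, 0.1724]
orientation: [3.141, -0.0, 1.515]
contact_force: [-0.2, 1.1, -1.4]
grip_width: 0.0157
grasp_force: 59.3
rim 5814 px [352. 144.] mean [472.7 365.3  39.1] z [36.  39.6 40.7] rect [456.3 351. ] [170. 250.] 86.7
floor 31682 px [333. 147.] mean [462.4 360.4   5.3] z [4.3 5.2 6.2] rect [456.6 350.7] [162.  242.6] 86.7
white 2861 px [370. 171.] mean [493.9 339.1  22.9] z [21.8 23.  24. ] rect [508.4 350.2] [109.1  59.8] 86.2
white 7585 px [260. 224.] mean [390.3 356.8 179.7] z [178.8 179.7 180.6] rect [390.  353.3] [110.5  22.3] 89.0
white 294 px [232. 249.] mean [377.9 351.9 189.3] z [179.8 189.8 198.1] rect [377.9 352. ] [1.7 5.2] 83.5
white 283 px [287. 249.] mean [401.9 350.5 189.1] z [179.7 189.4 198. ] rect [403.2 349.6] [3.4 7.6] 53.5
pos [0.3892 0.3388 0.1724] rpy [ 3.141 -0.     1.514] turn 0.01 slide [ 0.13   -0.0125  3.91  ] t 31.3 q7 -0.66
```

```bash
python3 -m crank '[{"slide":[0.13,0,0.8],"turn":0},{"slide":[0,0,0.8],"turn":0},{"slide":[0,0,0.8],"turn":0},{"slide":[0,0,0.8],"turn":0},{"slide":[0,0,0.4],"turn":0},{"slide":[0,0,0.2],"turn":0},{"slide":[0,0,0.08],"turn":0},{"slide":[0,0,0],"turn":0}]';python3 -m crank '[{"slide":[0,0,0],"turn":0},{"slide":[0,0,0],"turn":0},{"slide":[0,0,0],"turn":0}]' 35; python3 -m crank '[{"slide":[0,0,-0.6],"turn":0},{"slide":[0,0,-0.9],"turn":0},{"slide":[0,0,-0.9],"turn":0},{"slide":[0,0,-0.9],"turn":0},{"slide":[0,0,-0.9],"turn":0},{"slide":[0,0,-0.5],"turn":0},{"slide":[0,0,0],"turn":0}]' 60;  python3 ws.py 10 .004; python3 go.py .485 -.195 .21 192.7
```

```text
time_s: 32.1
eef_pos: [0.3893, 0.3452, 0.0174]
orientation: [3.141, -0.001, 1.515]
contact_force: [0.8, 0.6, -0.9]
grip_width: 0.0156
grasp_force: 59.3
time_s: 32.4
eef_pos: [0.3889, 0.346, 0.0177]
orientation: [3.141, -0.002, 1.516]
contact_force: [-0.3, 0.3, -0.0]
grip_width: 0.0301
grasp_force: 0.0
time_s: 33.1
eef_pos: [0.3903, 0.347, 0.2085]
orientation: [3.138, -0.007, 1.516]
contact_force: [-0.3, -0.7, 0.8]
grip_width: 0.0513
grasp_force: 0.0
side 2358 px [266. 170.] mean [398.3 346.3  22.8] z [21.8 23.  24. ] rect [411.4 358. ] [109.4  59.5] 86.3
side 2461 px [356. 171.] mean [493.4 339.3  22.3] z [19.4 22.9 24. ] rect [507.6 350.3] [109.3  59.4] 87.2
peg 91 px [259. 118.] mean [393.1 401.9  39. ] z [38.1 39.1 40.1] rect [393.1 401.8] [10.3  8.6] 87.0
peg 119 px [358. 122.] mean [489.1 393.4  37. ] z [29.9 38.3 39.8] rect [490.  393.1] [9.5 9.2] 74.1
peg 409 px [288. 275.] mean [416.2 227.5  35.6] z [27.9 35.5 43. ] rect [415.6 227.5] [56.9  4.2] 10.7
pos [0.3891 0.3461 0.2065] rpy [ 3.14  -0.004  1.516] turn -21.16 slide [  0.635  -13.725   -0.0875] t 33.15 q7 -0.69
```

Both left-hand sides lie flat in the blue tray. Now the right-hand side.

```bash
python3 -m crank '[{"slide":[-0.95,0.24,0],"turn":0},{"slide":[-0.95,0.24,0],"turn":0},{"slide":[-0.95,0.24,0],"turn":0},{"slide":[-0.95,0.24,0],"turn":0},{"slide":[-0.95,0.24,0],"turn":0},{"slide":[-0.95,0.24,0],"turn":0},{"slide":[-0.95,0.24,0],"turn":0},{"slide":[-0.95,0.24,0],"turn":0}]'
python3 -m crank '[{"slide":[-0.95,0.24,0],"turn":0},{"slide":[-0.95,0.24,0],"turn":0},{"slide":[-0.95,0.24,0],"turn":0},{"slide":[-0.95,0.24,0],"turn":0},{"slide":[-0.9,0.2,0],"turn":0},{"slide":[0,0,0],"turn":1},{"slide":[0,0,0],"turn":1},{"slide":[0,0,0],"turn":1}]'
python3 -m crank '[{"slide":[0,0,0],"turn":1},{"slide":[0,0,0],"turn":1},{"slide":[0,0,0],"turn":1},{"slide":[0,0,0],"turn":1},{"slide":[0,0,0],"turn":1},{"slide":[0,0,0],"turn":1},{"slide":[0,0,0],"turn":1},{"slide":[0,0,0],"turn":1}]'
python3 -m crank '[{"slide":[0,0,0],"turn":1},{"slide":[0,0,0],"turn":1},{"slide":[0,0,0],"turn":1},{"slide":[0,0,0],"turn":0.8},{"slide":[0,0,0],"turn":0}]'
python3 ws.py 11; python3 go.py .485 -.151 .008 12.7
```

```text
time_s: 33.95
eef_pos: [0.4475, 0.0361, 0.2038]
orientation: [-3.14, 0.0, 1.516]
contact_force: [0.8, -0.4, 0.1]
grip_width: 0.0511
grasp_force: 0.0
time_s: 34.75
eef_pos: [0.4834, -0.153, 0.2035]
orientation: [-3.139, 0.001, 1.249]
contact_force: [-0.6, 0.7, -0.5]
grip_width: 0.0514
grasp_force: 0.0
time_s: 35.55
eef_pos: [0.4836, -0.1522, 0.2036]
orientation: [-3.14, 0.002, 0.552]
contact_force: [0.4, 0.4, 0.1]
grip_width: 0.0511
grasp_force: 0.0
time_s: 36.05
eef_pos: [0.4837, -0.1523, 0.2036]
orientation: [-3.142, 0.003, 0.224]
contact_force: [0.3, -0.1, -0.3]
grip_width: 0.0512
grasp_force: 0.0
side 245 px [503.  15.] mean [ 679.9 -341.7   18.1] z [13.3 18.1 22.7] rect [ 678.8 -343.7] [34.4  6.3] 47.4
side 556 px [155.  76.] mean [550.9 -29.3  12.7] z [12.2 12.6 13.4] rect [544.9 -28.7] [35.9 44. ] 72.0
side 2305 px [269. 157.] mean [ 496.9 -158.2   18.1] z [17.  18.1 19.1] rect [ 480.8 -173.7] [109.9  59.4] 12.4
peg 90 px [260. 217.] mean [ 436.4 -162.6   33.2] z [30.  33.9 34.8] rect [ 436.  -162.4] [9.5 9.5] 59.4
pos [ 0.4838 -0.1524  0.2038] rpy [-3.141e+00  2.000e-03  2.250e-01] turn 0.04 slide [ 0.0375 -0.0275  4.895 ] t 36.1 q7 -0.62
```

View pics/wrist11.png

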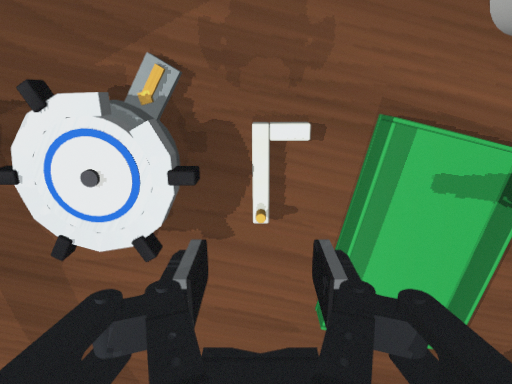

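The right-hand side lies at (265,160), peg (260,217), foot to the right; the notch faces the pointer at (130,105). Grasp it.

```bash
python3 -m crank '[{"slide":[0.05,-0.02,0.9],"turn":0},{"slide":[0,0,0.9],"turn":0},{"slide":[0,0,0.9],"turn":0},{"slide":[0,0,0.9],"turn":0},{"slide":[0,0,0.9],"turn":0},{"slide":[0,0,0.42],"turn":0},{"slide":[0,0,0],"turn":0}]'; python3 -m crank '[{"slide":[0,0,0],"turn":0},{"slide":[0,0,0],"turn":0},{"slide":[0,0,0],"turn":0},{"slide":[0,0,0],"turn":0},{"slide":[0,0,0],"turn":0}]' 0 60
python3 -m crank '[{"slide":[0,0,-0.5],"turn":0},{"slide":[0,0,-0.9],"turn":0},{"slide":[0,0,-0.9],"turn":0},{"slide":[0,0,-0.9],"turn":0},{"slide":[0,0,-0.9],"turn":0},{"slide":[0,0,0],"turn":-1},{"slide":[0,0,0],"turn":-1},{"slide":[0,0,0],"turn":-1}]'
python3 -m crank '[{"slide":[0,0,0],"turn":-1},{"slide":[0,0,0],"turn":-1},{"slide":[0,0,0],"turn":-1},{"slide":[0,0,0],"turn":-1},{"slide":[0,0,0],"turn":-1},{"slide":[0,0,0],"turn":-1},{"slide":[0,0,0],"turn":-1},{"slide":[0,0,0],"turn":-1}]'
python3 -m crank '[{"slide":[0,0,0],"turn":-1},{"slide":[0,0,0],"turn":-1},{"slide":[0,0,0],"turn":-1},{"slide":[0,0,0],"turn":-1},{"slide":[0,0,0],"turn":-0.5},{"slide":[0,0,0],"turn":0}]'
python3 go.py .420 -.337 .016 90
```

```text
time_s: 36.8
eef_pos: [0.4843, -0.1509, 0.0058]
orientation: [-3.14, 0.005, 0.225]
contact_force: [1.1, -0.2, -0.3]
grip_width: 0.0514
grasp_force: 0.0
time_s: 37.3
eef_pos: [0.4872, -0.1517, 0.0094]
orientation: [3.141, -0.002, 0.225]
contact_force: [-0.3, 0.6, 6.6]
grip_width: 0.0161
grasp_force: 59.5
time_s: 38.1
eef_pos: [0.4863, -0.151, 0.1725]
orientation: [-3.141, -0.001, 0.49]
contact_force: [-0.3, 0.5, -0.5]
grip_width: 0.016
grasp_force: 59.0
time_s: 38.9
eef_pos: [0.486, -0.1512, 0.1722]
orientation: [-3.142, -0.001, 1.188]
contact_force: [-0.3, -0.5, -0.5]
grip_width: 0.0161
grasp_force: 59.0
time_s: 39.5
eef_pos: [0.4861, -0.1513, 0.1723]
orientation: [3.141, -0.001, 1.577]
contact_force: [0.2, 0.3, -1.5]
grip_width: 0.0158
grasp_force: 59.0
pos [ 0.4861 -0.1513  0.1723] rpy [ 3.141e+00 -1.000e-03  1.577e+00] turn 0.07 slide [-4.6425 -1.6525  3.9075] t 39.5 q7 0.51
```

```bash
python3 -m crank '[{"slide":[-0.93,-0.33,0],"turn":0},{"slide":[-0.93,-0.33,0],"turn":0},{"slide":[-0.93,-0.33,0],"turn":0},{"slide":[-0.93,-0.33,0],"turn":0},{"slide":[-0.92,-0.33,0],"turn":0},{"slide":[0,0,0],"turn":0},{"slide":[0,0,0],"turn":0},{"slide":[0,0,0],"turn":0}]'
python3 wt.py 12;python3 go.py .420 -.337 .016 90
```

```text
time_s: 40.3
eef_pos: [0.422, -0.3362, 0.1718]
orientation: [3.142, -0.001, 1.578]
contact_force: [0.2, -0.5, -0.8]
grip_width: 0.0156
grasp_force: 59.0
rim 5289 px [285. 172.] mean [ 444.9 -329.6   39.1] z [36.3 39.6 40.7] rect [ 440.7 -346.1] [250.2 169.8] 0.1
floor 28590 px [274. 171.] mean [ 436.6 -335.2    5.3] z [4.3 5.2 6.2] rect [ 441.4 -348.4] [242.1 161.4] 0.1
white 10832 px [285. 228.] mean [ 433.7 -319.4  179.7] z [178.9 180.4 181.2] rect [ 443.3 -339.6] [59.4 97. ] 0.3
white 274 px [508. 214.] mean [ 669.5 -370.6   24.7] z [19.3 24.6 30.3] rect [ 671.5 -372.1] [10.2 44.6] 10.1
white 290 px [232. 250.] mean [ 410.3 -324.1  189.2] z [179.4 189.7 198.2] rect [ 410.3 -324.2] [5.1 2.2] 0.5
white 291 px [288. 250.] mean [ 434.5 -324.1  189. ] z [179.2 189.7 198.2] rect [ 435.7 -324.8] [3.3 7.5] 57.2
pos [ 0.4223 -0.3359  0.1718] rpy [ 3.142e+00 -1.000e-03  1.579e+00] turn 0.10 slide [-0.0275 -0.0575  3.895 ] t 40.35 q7 0.94
```

```bash
python3 -m crank '[{"slide":[0,-0.05,0.8],"turn":0},{"slide":[0,0,0.8],"turn":0},{"slide":[0,0,0.8],"turn":0},{"slide":[0,0,0.8],"turn":0},{"slide":[0,0,0.4],"turn":0},{"slide":[0,0,0.2],"turn":0},{"slide":[0,0,0.08],"turn":0},{"slide":[0,0,0],"turn":0}]';python3 -m crank '[{"slide":[0,0,0],"turn":0},{"slide":[0,0,0],"turn":0},{"slide":[0,0,0],"turn":0}]' 35; python3 -m crank '[{"slide":[0,0,-0.6],"turn":0},{"slide":[0,0,-0.9],"turn":0},{"slide":[0,0,-0.9],"turn":0},{"slide":[0,0,-0.9],"turn":0},{"slide":[0,0,-0.9],"turn":0},{"slide":[0,0,-0.5],"turn":0},{"slide":[0,0,0],"turn":0}]' 60;  python3 ws.py 13 .004
cat > top.py <<'E'
from h import *
p,d=ctrl.read_camera('top'); cv2.imwrite('pics/top1.png',p); np.save('pics/top1.npy',d)
cv2.imwrite('pics/top1c.png',cv2.resize(p[120:270,120:390],None,fx=2.9,fy=2.9,interpolation=cv2.INTER_CUBIC))
E
python3 top.py; python3 go.py .466 .170 .21 8.9
```

```text
time_s: 41.15
eef_pos: [0.4203, -0.3377, 0.0176]
orientation: [3.14, 0.001, 1.578]
contact_force: [-0.8, 0.6, -1.9]
grip_width: 0.016
grasp_force: 59.0
time_s: 41.45
eef_pos: [0.4201, -0.3378, 0.0177]
orientation: [3.14, 0.001, 1.577]
contact_force: [-0.1, 0.1, 0.7]
grip_width: 0.0298
grasp_force: 0.0
time_s: 42.15
eef_pos: [0.4211, -0.3391, 0.2082]
orientation: [3.135, 0.003, 1.577]
contact_force: [0.1, -0.5, -0.6]
grip_width: 0.0514
grasp_force: 0.0
side 2300 px [267. 158.] mean [ 430.  -328.3   23. ] z [22.  23.1 24.1] rect [ 441.5 -347.5] [ 59.7 108.5] 0.3
side 481 px [488. 185.] mean [ 674.9 -356.4   20.2] z [13.8 20.2 26.6] rect [ 680.3 -359.3] [65.3 24.2] 72.4
peg 103 px [258. 218.] mean [ 421.  -388.5   36.7] z [29.9 38.6 39.8] rect [ 421.1 -389.7] [8.6 9.7] 1.4
pos [ 0.4195 -0.3372  0.2049] rpy [ 3.141 -0.     1.577] turn 16.29 slide [  3.11   -12.3475  -0.1275] t 42.25 q7 0.91
```

View pics/top1c.png

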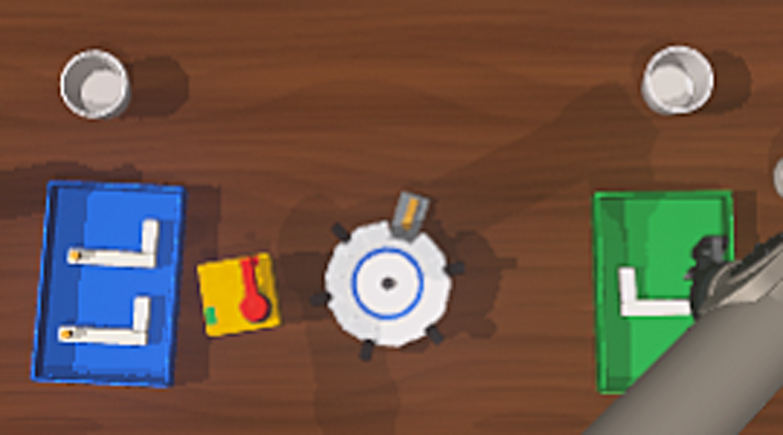

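The top view shows both left-hand sides flat in the blue tray, the right-hand one in the green, the notch at the pointer (410,215) and the lever at the red mark (250,270). Now the lever goes back on.

```bash
python3 -m crank '[{"slide":[0.97,0.1,0],"turn":0},{"slide":[0.97,0.1,0],"turn":0},{"slide":[0.97,0.1,0],"turn":0},{"slide":[0.97,0.1,0],"turn":0},{"slide":[0.97,0.1,0],"turn":0},{"slide":[0.97,0.1,0],"turn":0},{"slide":[0.97,0.1,0],"turn":0},{"slide":[0.97,0.1,0],"turn":0}]'
python3 -m crank '[{"slide":[0.97,0.1,0],"turn":0},{"slide":[0.97,0.1,0],"turn":0},{"slide":[0.97,0.1,0],"turn":0},{"slide":[0.97,0.1,0],"turn":0},{"slide":[0.97,0.1,0],"turn":0},{"slide":[0,0,0],"turn":1},{"slide":[0,0,0],"turn":1},{"slide":[0,0,0],"turn":1}]'
python3 -m crank '[{"slide":[0,0,0],"turn":1},{"slide":[0,0,0],"turn":1},{"slide":[0,0,0],"turn":1},{"slide":[0,0,0],"turn":1},{"slide":[0,0,0],"turn":1},{"slide":[0,0,0],"turn":1},{"slide":[0,0,0],"turn":1},{"slide":[0,0,0],"turn":1}]'
python3 -m crank '[{"slide":[0,0,0],"turn":1},{"slide":[0,0,0],"turn":1},{"slide":[0,0,0],"turn":1},{"slide":[0,0,0],"turn":1},{"slide":[0,0,0],"turn":1},{"slide":[0,0,0],"turn":0.3},{"slide":[0,0,0],"turn":0}]'
python3 w1.py 14; python3 go.py .467 .170 .070 8.9
```

```text
time_s: 43.05
eef_pos: [0.4483, -0.025, 0.2037]
orientation: [-3.139, -0.0, 1.577]
contact_force: [-0.1, -0.0, 0.2]
grip_width: 0.0515
grasp_force: 0.0
time_s: 43.85
eef_pos: [0.4671, 0.1672, 0.2032]
orientation: [-3.139, 0.003, 1.313]
contact_force: [0.3, 0.2, -0.3]
grip_width: 0.0511
grasp_force: 0.0
time_s: 44.65
eef_pos: [0.4672, 0.1669, 0.2034]
orientation: [-3.141, 0.003, 0.613]
contact_force: [0.1, 0.3, 0.1]
grip_width: 0.051
grasp_force: 0.0
time_s: 45.35
eef_pos: [0.4676, 0.1671, 0.204]
orientation: [3.141, 0.002, 0.156]
contact_force: [-0.0, 0.2, -0.1]
grip_width: 0.0515
grasp_force: 0.0
lever 2006 px [258. 219.] mean [441.3 165.8  94.9] z [92.2 96.1 97. ] rect [444.  166.3] [77.1 31. ] 9.2
redmark 178 px [258. 164.] mean [480.7 171.7  56.6] z [55.5 56.5 57.5] rect [479.  171.6] [10.8 20.5] 8.6
redmark 38 px [270. 215.] mean [435.1 153.7  64.6] z [60.9 64.  69.2] rect [434.3 153.4] [16.1  2.1] 42.2
redmark 25 px [246. 215.] mean [431.7 175.8  65.4] z [62.  65.5 69.1] rect [430.3 176.5] [ 1.4 12.1] 61.5
yellow 5649 px [231. 194.] mean [447.1 192.4  55. ] z [54.  55.1 56.1] rect [440.1 186.1] [89.1 90.2] 9.0
pos [0.4678 0.1671 0.2042] rpy [3.141e+00 1.000e-03 1.560e-01] turn 0.01 slide [-0.0075 -0.075   3.355 ] t 45.4 q7 -1.6
```

```bash
python3 -m crank '[{"slide":[0,-0.075,0.9],"turn":0},{"slide":[0,0,0.9],"turn":0},{"slide":[0,0,0.9],"turn":0},{"slide":[0,0,0.6],"turn":0},{"slide":[0,0,0],"turn":0}]'; python3 -m crank '[{"slide":[0,0,0],"turn":0},{"slide":[0,0,0],"turn":0},{"slide":[0,0,0],"turn":0},{"slide":[0,0,0],"turn":0},{"slide":[0,0,-0.03],"turn":0}]' 0 40
python3 -m crank '[{"slide":[0,-0.05,0],"turn":-0.5},{"slide":[0,-0.1,0],"turn":-1},{"slide":[0,-0.1,0],"turn":-1},{"slide":[0,-0.1,0],"turn":-1},{"slide":[0,-0.1,0],"turn":-1},{"slide":[0,-0.1,0],"turn":-1},{"slide":[0,-0.1,0],"turn":-1},{"slide":[0,-0.1,0],"turn":-1}]'
python3 -m crank '[{"slide":[0,-0.1,0],"turn":-1},{"slide":[0,-0.1,0],"turn":-1},{"slide":[0,-0.1,0],"turn":-1},{"slide":[0,-0.1,0],"turn":-1},{"slide":[0,-0.1,0],"turn":-1},{"slide":[0,-0.1,0],"turn":-1},{"slide":[0,-0.1,0],"turn":-1},{"slide":[0,-0.1,0],"turn":-1}]'; python3 go.py .4158 .2075 .07 98.9
```

```text
time_s: 45.9
eef_pos: [0.465, 0.1691, 0.0699]
orientation: [3.139, 0.007, 0.155]
contact_force: [-0.2, 0.8, -0.7]
grip_width: 0.0512
grasp_force: 0.0
time_s: 46.4
eef_pos: [0.4694, 0.1697, 0.0748]
orientation: [3.141, -0.004, 0.155]
contact_force: [4.9, -3.1, -7.7]
grip_width: 0.0132
grasp_force: 38.7
time_s: 47.2
eef_pos: [0.455, 0.1965, 0.0745]
orientation: [-3.141, 0.001, 0.812]
contact_force: [-1.3, -2.8, 3.7]
grip_width: 0.013
grasp_force: 39.6
time_s: 48.0
eef_pos: [0.4254, 0.2094, 0.0743]
orientation: [-3.138, 0.002, 1.508]
contact_force: [-3.4, -5.8, 6.9]
grip_width: 0.0133
grasp_force: 40.0
pos [0.4254 0.2094 0.0743] rpy [-3.138e+00  2.000e-03  1.508e+00] turn -2.49 slide [-0.01   -0.245   0.1075] t 48.0 q7 -0.39
```

```bash
python3 -m crank '[{"slide":[0,-0.1,0],"turn":-1},{"slide":[0,-0.1,0],"turn":-1},{"slide":[0,-0.06,0],"turn":-0.4},{"slide":[0,0,0],"turn":0},{"slide":[0,0,0],"turn":0}]'; python3 -m crank '[{"slide":[0,0,0],"turn":0},{"slide":[0,0,0],"turn":0},{"slide":[0,0,0],"turn":0},{"slide":[0,0,-0.8],"turn":0},{"slide":[0,0,-0.8],"turn":0},{"slide":[0,0,-0.8],"turn":0},{"slide":[0,0,-0.8],"turn":0},{"slide":[0,0,0],"turn":0}]' 60; python3 w1.py 15
python3 - <<'E'
from h import *
p,d=ctrl.read_camera('top'); cv2.imwrite('pics/top2c.png',cv2.resize(p[120:270,120:390],None,fx=2.9,fy=2.9,interpolation=cv2.INTER_CUBIC))
E
```

```text
time_s: 48.5
eef_pos: [0.4153, 0.209, 0.0743]
orientation: [-3.138, 0.001, 1.715]
contact_force: [-1.8, -5.8, 6.7]
grip_width: 0.013
grasp_force: 40.0
time_s: 49.3
eef_pos: [0.4194, 0.2127, 0.2063]
orientation: [3.134, -0.005, 1.717]
contact_force: [-0.3, -0.2, -0.0]
grip_width: 0.0511
grasp_force: 0.0
lever 1952 px [253. 225.] mean [419.9 180.9  94.9] z [92.6 96.1 97. ] rect [419.  184.5] [30.8 76.3] 9.4
redmark 29 px [265. 221.] mean [432.1 174.7  65.4] z [61.4 65.5 69. ] rect [432.7 174.2] [ 1.2 10.5] 50.2
redmark 221 px [311. 226.] mean [478.7 172.1  56.5] z [55.6 56.5 57.4] rect [478.7 171.8] [11.1 21.4] 8.3
yellow 5519 px [279. 199.] mean [443.2 194.6  55. ] z [54.  55.1 56. ] rect [439.2 185.9] [90.2 89.8] 8.9
```

View pics/top2c.png

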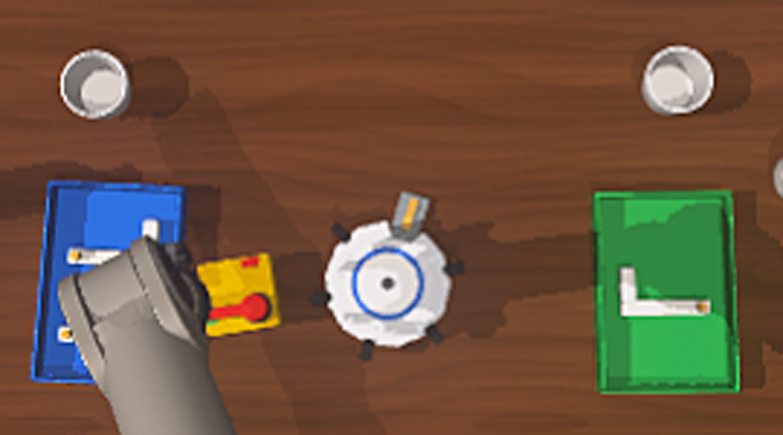

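The lever is back at the green mark (215,318; measured about 99° against 98.9°), the sides are in their trays, the wheel is aligned and the robot is clear. Handing in.

```bash
python3 -c "
from plant import ctrl
print(ctrl.close_job())"
```

```text
the job is handed in; nothing more can be done
None
```

Job handed in (no verdict was returned): the isolator was turned off, the wheel notch was aligned to the pointer within about 1°, both left-hand sides lie flat in the blue tray and the one right-hand side in the green, and the isolator is back on with the bowls, flask and jar left untouched.

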